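# Refit the sprung service cover of a bench scale

### The arm

A 6-joint arm with a two-finger parallel gripper is mounted at the origin on the work surface. World frame = base frame: x ahead of the robot, y to its left, z up, the work surface at z = 0. Lengths are in mm, angles in rad, forces in N, time in s.
With the tool pointing down it reaches from about 350 to 850 mm from the base axis. Payload 8.1 kg.
Tool frame: the origin (TCP) lies midway between the tips of the shut fingers; the grasp point (between the pads) lies 19 mm behind it; z points along the fingers, y is the line along which they close (so a half turn about z gives the same grasp; the last joint's range is limited). The gripper opens to 93 mm and grips with 3 to 60 N. Pads are 15 mm wide; open, the fingers measure 128 mm over their backs; the gripper's body (75 mm by 188 mm) begins 65 mm behind the grasp point.
Start: joints at [1.118, 0.13, 1.488, -0, 1.523, -0.085], TCP at [215.717, 559.885, 196.735] pointing down, gripper open.
Joint ranges: [-2.96, 2.96], [-0.89, 2.26], [0.02, 2.5], [-1.34, 4.48], [0, 2.73], [-2.66, 2.66]. Speed limits (rad/s): [2.39, 2.39, 2.79, 3.14, 3.14, 3.14].

### API

Orientations are given as a rotation vector (axis times angle).
In Python, from station import bot, optics, ticket gives the robot as it stands.
- The arm moves only by the tool drive_tool, never from a script. Its argument "rows" is a list of rows, each an object of numbers: "x", "y", "z": the shift along the tool's x, y, z in mm; "wx", "wy", "wz": the turn, a rotation vector about the tool's x, y, z in rad. In form: [{"x": .., "y": .., "z": .., "wx": .., "wy": .., "wz": ..}, ...]. A call has 1 to 5 rows; each row shifts and turns the commanded pose from where the row before left it, along the tool's axes as they then stand; what a row does not reach is not made up. A row lasts 1/12 s, in which the tool goes at most 41.7 mm and 7.16 degrees, less where a joint would pass 70% of its speed; a pose out of reach is approached as far as the arm can. A call is refused whole if a number of a shift passes 41.7 or a number of a turn 0.125, either way. A call with a gripper value outside its range is refused whole. "fingers" is the opening in per cent of the stroke, from 0 (shut) to 100 (fully open), set as the call begins (left out, the last holds). The fingers move at their own pace and stop on an object; the grip force is fixed at half the most. Time passes only in rows, so rows that do not move let the fingers close. It gives the time, the measured TCP pose, the force, the opening and the grip force at its end, in the units of the state.
- bot.get_state(): the state, without advancing time (a new reading comes with each control period).
- optics.snapshot(name): name is "scene" or "top" or "wrist"; returns (picture, depth): 480x640x3 uint8, red, green, blue; 480x640 float32, mm along the optical axis (not along the pixel's ray), 0 where there is no reading.
- optics.calibration(name): a dict with "fovy" (degrees; the focal length in pixels is half the picture's height over the tangent of half this angle, whatever the lens; pixels are square), "cx", "cy" (the principal point, pixels), "dist_coeffs" ([k1, k2, p1, p2, k3] as OpenCV has them; the pictures are not rectified), "pose" (4x4, takes a point from camera to world coordinates). Camera axes: x right, y down, z forward; pixel columns grow to the right and rows downward; lengths in mm; the calibration is good to about 2 mm. A picture is of the moment at which its call begins: read the wrist's pose just before it. calibration takes no time and is no camera call; for the wrist camera it gives the pose at the moment of the call.
- ticket.finish_job(): hands the job in; it is judged then, once.
The state is a dict: "clock": time; "joints": joint angles; "qvel": joint speeds; "effort": joint torques, N m; "position": TCP position; "tool_rot": TCP orientation; "force": force on the tool from outside, world axes, zero at the start; "ft_torque": the same for the moment, N m; "gripper_width": finger opening in mm; "gripper_force": force on a finger pad.
Only numpy, scipy, OpenCV 4.12 (cv2) and the standard library are available. Lean on these libraries where they do the work, as an engineer would, in place of code of your own. Each camera call takes 0.05 s, during which the arm holds its last target. There are 200 camera calls.

### The job

Refit the blue service cover in the open top of the bench scale: tip it so that one short edge goes down through the opening and under the rim on the keypad side, push it against the spring strip there until the other short edge clears its own rim, and lay it down flat. Keep hold of it until it lies on both ledges inside and its two short edges are back under both rims, then let go and move clear. Do not force anything: keep every push on the scale below 30 N, and leave the other things on the bench where they are.

Things in the scene. Friction and masses are not known exactly. Their poses are not given: they have to be found in the camera images.
- scale: White bench scale, fixed to the bench, 300 (x) x 220 (y) x 80 mm high; origin at the centre of its underside, z up. A dark blue keypad with a green display lies on top along its -x end, towards the robot. Its top has an opening, x -80 to +80, y -63 to +63 mm. Below the 5 mm thick rims at both x ends of the opening are pockets as wide as it: deep at -x, shallow at +x.
- strip_rest (a point): Middle of the orange spring strip's face at rest (fixed point of the scale: x = -87, y = 0, z = 63 mm), under the keypad-side rim. The strip spans z = 52 to 74 mm and can be pushed 20 mm in -x; it takes about 3 N to start moving and about 0.25 N more for each mm, and springs back.
- end_wall (a point): Point on the fixed end wall of the shallow +x pocket (x = +88.5, y = 0, z = 70 mm in the scale), under the other rim.
- opening (a point): Centre of the opening, level with the scale's top face (x = 0, y = 0, z = 80 mm in the scale). Inside, two aluminium ledges carry the cover, level with each other, as wide as the opening: x from -114 to -58 and from +60 to +88 mm. They are height-adjustable, 20 to 30 mm below this point, not measured: find them by feel or look. Between them it is open to 50 mm below this point.
- cover: Blue rigid panel, 174 (x) x 114 (y) x 6 mm, 0.2 to 0.4 kg, flat and loose on the bench; origin at the centre of its underside, z up. A grey grip fin stands amid its top: 14 mm thick in x, 60 mm wide in y, top 62 mm above the underside. Same when turned half round. Home: flat on both ledges, x axis along the scale's, within 4.5 mm of the opening's centre in x, short edges under both rims.
- cover_edge_a (a point): Middle of the cover's lower short edge at its +x end (x = +87 mm, underside).
- cover_edge_b (a point): Middle of the cover's lower short edge at its -x end (x = -87 mm, underside).
- weight: Bystander: brass calibration weight, 38 mm across, 54 mm high; origin at the centre of its underside.
- driver: Bystander: screwdriver lying on the bench.
- jar: Bystander: clear jar with red cap, 60 mm across, 85 mm high; origin at the centre of its underside.
- labels: Bystander: roll of paper labels, 84 mm across, 45 mm high; origin at the centre of its underside.
- cup: Bystander: yellow cup, 72 mm across, 75 mm high; origin at the centre of its underside.
- parts_bin: Bystander: small green bin, 110 x 150 x 50 mm; origin at the centre of its underside.
Not all that is in view belongs to the job. There is more than one size of the cover; the one meant has the size given above.

How it is judged (in metres and radians):
On the way, in this order (a step that is already met when the one before it is completed fails the run):
1. one short edge of the tilted cover (more than 0.08 rad) is under the keypad-side rim (((x of cover_edge_a in the frame of scale below -0.083 m and z of cover_edge_a in the frame of scale between 0.04 and 0.075 m) or (x of cover_edge_b in the frame of scale below -0.083 m and z of cover_edge_b in the frame of scale between 0.04 and 0.075 m)) and angle between cover's own z axis and vertical above 0.08 rad and contact force between the fingers and cover above 0.5 N), for 0.05 s.
2. the cover lies flat on both ledges with both short edges under the rims, still held (x of cover in the frame of scale between -0.0045 and 0.0045 m and y of cover in the frame of scale between -0.009 and 0.009 m and z of cover in the frame of scale between 0.046 and 0.063 m and angle between cover's own z axis and vertical below 0.035 rad and angle between the x axis of cover and the x axis of scale, either way round below 0.08 rad and contact force between cover and ledges_c0 above 0.2 N and contact force between cover and ledges_c1 above 0.2 N and contact force between the fingers and cover above 0.5 N), for 0.1 s.
At the end, for the whole second after the job is handed in: The cover rests on both ledges, flat within 0.035 rad, centred in the opening within 4.5 mm along the scale's x (both short edges under the rims) and 9 mm along y, turned less than 0.08 rad from the scale, at rest and released (x of cover in the frame of scale between -0.0045 and 0.0045 m and y of cover in the frame of scale between -0.009 and 0.009 m and z of cover in the frame of scale between 0.046 and 0.063 m and angle between cover's own z axis and vertical below 0.035 rad and angle between the x axis of cover and the x axis of scale, either way round below 0.08 rad and contact force between cover and ledges_c0 above 0.2 N and contact force between cover and ledges_c1 above 0.2 N and linear speed of cover below 0.01 m/s and angular speed of cover below 0.05 rad/s and contact force between the fingers and cover below 0.1 N); the robot touches nothing.
It fails at once if something pushes on the scale (rims, ledges and strip included) with more than 30 N (contact force between scale and anything else above 30 N).
It fails at once if a bystander is moved by more than 30 mm (distance of any of weight, driver, jar, labels, cup, parts_bin from where it was at the start of the episode above 0.03 m).
It also fails if it takes over 58 s, if anything falls off the work surface, if the arm or the gripper's body presses on something with over 40 N, if the wrist force passes 120 N, or if a joint passes its speed limit or range.

## Working session

There is one attempt and no reset: what is moved stays moved. The work goes in short steps, Python scripts to look and compute and a tool call to move; the robot and the scene stay as the last step left them, time stands still between calls to the robot, and variables do not carry over. Pictures are saved under pics/ and viewed, at most 10 in all, crops included, and the job is handed in when it is done.

Besides the shell and the picture viewer there is one more tool, called after ">>>" as name(argument=value, ...), one argument or row to a line, values as JSON. drive_tool: Moves the arm, as the interface text tells. Its arguments: {"type":"object","properties":{"rows":{"type":"array","items":{"type":"object","properties":{"x":{"type":"number"},"y":{"type":"number"},"z":{"type":"number"},"wx":{"type":"number"},"wy":{"type":"number"},"wz":{"type":"number"}}}},"fingers":{"type":"number"}},"required":["rows"]}

```bash
mkdir -p pics; cat > h.py <<'E'
from station import bot, optics, ticket
import numpy as np, cv2
from scipy.spatial.transform import Rotation as R
def cal(n):
    c=optics.calibration(n); f=240/np.tan(np.radians(c["fovy"])/2)
    return np.array([[f,0,c["cx"]],[0,f,c["cy"]],[0,0,1]]),np.array(c["dist_coeffs"],float),np.array(c["pose"],float)
def cloud(n):
    K,D,T=cal(n); im,d=optics.snapshot(n)
    v,u=np.mgrid[0:480,0:640]
    p=cv2.undistortPoints(np.stack([u,v],-1).reshape(-1,1,2).astype(np.float64),K,D).reshape(480,640,2)
    P=np.dstack([p[...,0]*d,p[...,1]*d,d])@T[:3,:3].T+T[:3,3]
    P[d==0]=np.nan
    return im,d,P
E
python3 - <<'E'
from h import *
ims=[]
for n in("scene","top"):
    im,d,P=cloud(n); np.savez(n,im=im,P=P); cv2.imwrite(f"pics/{n}.png",im[...,::-1]); print(n,cal(n)[2].round(2).tolist())
print(bot.get_state())
E
```

```text
scene [[0.41, 0.71, -0.57, 1218.32], [0.91, -0.31, 0.27, -360.8], [0.01, -0.63, -0.78, 1069.66], [0.0, 0.0, 0.0, 1.0]]
top [[0.03, -1.0, 0.09, 379.66], [-1.0, -0.03, -0.02, -8.01], [0.02, -0.09, -1.0, 1323.34], [0.0, 0.0, 0.0, 1.0]]
{'clock': 0.1, 'joints': array([ 1.11759391e+00,  1.31093478e-01,  1.48918788e+00,  5.89946202e-06,
        1.52300420e+00, -8.54045098e-02]), 'qvel': array([-0.00053727,  0.00023335, -0.00184144,  0.00131869,  0.00051995,
        0.00065224]), 'effort': array([ 1.03811584e-03, -5.61327195e+01, -4.93108642e+01,  7.70276436e-02,
        2.88218865e-02, -2.70975221e-05]), 'position': array([215.46955334, 559.3739665 , 195.77809569]), 'tool_rot': array([-5.74401555e-01, -3.08817020e+00,  2.56052395e-03]), 'force': array([ 0.16063372,  0.11386335, -0.07609753]), 'ft_torque': array([ 0.00627303, -0.03503566, -0.03066558]), 'gripper_force': 0.0, 'gripper_width': 92.92707455881279}
```

View pics/scene.png

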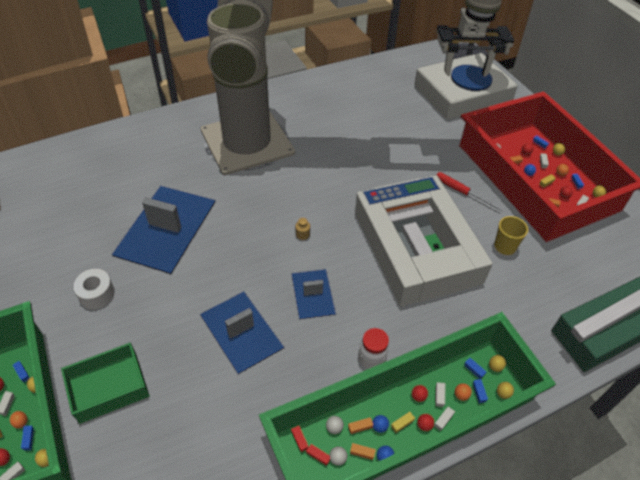

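View pics/top.png

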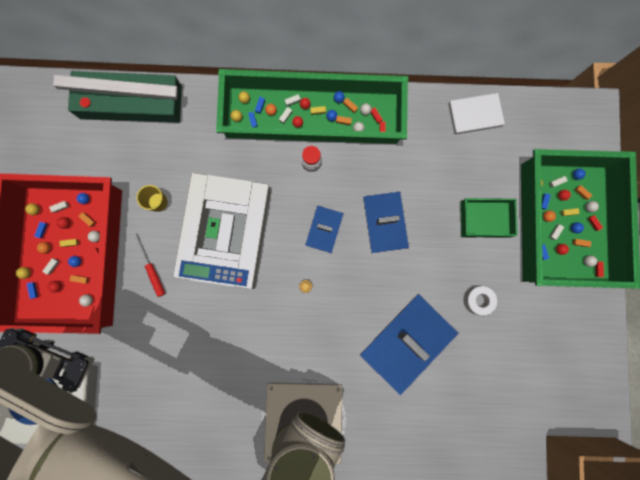

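The scene shows three blue panels with fins. In the top view they are at (325,229) small, (386,222) medium and (410,343) large. The scale is at (222,230) with its keypad at the bottom, facing the robot. I'll measure the panel sizes and the scale pose.

```bash
python3 - <<'E'
from h import *
for n in("scene","top"):
    z=np.load(n+".npz"); im=z["im"].astype(int);P=z["P"]
    blue=((im[...,2]>im[...,0]*1.7+15)&(im[...,2]>im[...,1]*1.35)&(np.nan_to_num(P[...,2],nan=99)<20)).astype(np.uint8)
    N,L,S,C=cv2.connectedComponentsWithStats(blue)
    for i in range(1,N):
        if S[i,4]<250: continue
        q=P[L==i]; r=cv2.minAreaRect(q[:,:2].astype(np.float32))
        print(n,C[i].round(),S[i,4],np.array(r[0]).round(1),np.round(r[1],1),round(r[2],1),"z",np.nanmedian(q[:,2]).round(1))
    m=((np.abs(P[...,2]-80)<6)&(im.min(-1)>110)).astype(np.uint8)
    N,L,S,C=cv2.connectedComponentsWithStats(m)
    for i in range(1,N):
        if S[i,4]<300: continue
        q=P[L==i]; r=cv2.minAreaRect(q[:,:2].astype(np.float32))
        print(n,"white",C[i].round(),S[i,4],np.array(r[0]).round(1),np.round(r[1],1),round(r[2],1),"z",np.nanmedian(q[:,2]).round(1))
z=np.load("top.npz"); im=z["im"]
a=cv2.resize(im[180:280,340:440],(400,400),interpolation=2); b=cv2.resize(im[170:295,165:290],(400,400),interpolation=2)
cv2.imwrite("pics/crop.png",np.hstack([a,b])[...,::-1])
E
```

```text
scene [191.  16.] 1334 [-1085.5   125.4] [169.1 285.2] 89.5 z -102.4
scene [164. 232.] 3724 [ 231.2 -304.1] [164.1 251. ] 47.1 z 8.8
scene [313. 296.] 1172 [561.1 -47.2] [ 78.4 125.1] 74.9 z 4.8
scene [242. 334.] 2763 [ 588.7 -231. ] [173.5 110.1] 9.3 z 6.1
scene white [428. 241.] 5126 [538.1 244. ] [222.7 303.6] 83.0 z 79.6
top [385. 222.] 1842 [ 589.  -227.1] [170.1 110.4] 9.3 z 5.7
top [324. 229.] 965 [561.9 -42.9] [ 78.5 122.8] 74.8 z 4.3
top [408. 344.] 4291 [ 230.5 -300. ] [161.8 245. ] 46.6 z 8.2
top white [223. 222.] 4666 [540.2 247.8] [220.6 300.6] 83.0 z 80.2
```

View pics/crop.png

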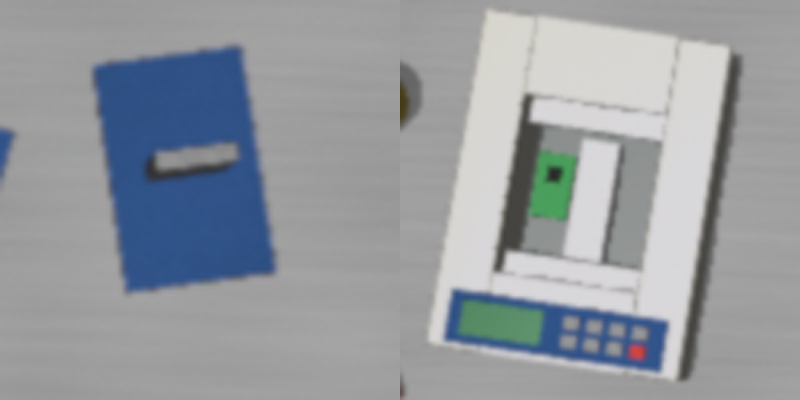

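The crop confirms the medium panel at (386,222): about 172 x 111 mm measured, against 174 x 114 given. The other two are about 123 x 78 and 248 x 163, so they don't fit. The scale's keypad end faces the robot, and the pale ledges show at both ends of the opening. I'll pass over the scale first for a closer look.

```bash
cat >> h.py <<'E'
def Rt(psi,tilt=0):  # tool y at heading psi(deg), pointing down, tilted about tool x
    c,s=np.cos(np.radians(psi)),np.sin(np.radians(psi))
    return R.from_matrix(np.array([[-s,c,0],[c,s,0],[0,0,-1]]).T)*R.from_rotvec([tilt,0,0])
def plan(p1,R1,n,p0=None,R0=None):
    st=bot.get_state()
    p0=np.array(st["position"]) if p0 is None else np.array(p0,float)
    R0=R.from_rotvec(st["tool_rot"]) if R0 is None else R0
    p1=np.array(p1,float); w=(R0.inv()*R1).as_rotvec()
    print("n",n,"turn/row",(w/n).round(4),"pos/row",((p1-p0)/n).round(1))
    for i in range(n):
        Ri=R0*R.from_rotvec(w*i/n); d=Ri.inv().apply((p1-p0)/n)
        print('{"x":%.1f,"y":%.1f,"z":%.1f,"wx":%.3f,"wy":%.3f,"wz":%.3f}'%(*d,*(w/n)),end=",\n" if (i+1)%5==0 else ",")
    print()
    return p1,R1
E
python3 - <<'E'
from h import *
T=cal("wrist")[2]; st=bot.get_state(); Rc=R.from_rotvec(st["tool_rot"])
print("cam in tool",Rc.inv().apply(T[:3,3]-st["position"]).round(1),(Rc.inv().as_matrix()@T[:3,:3]).round(2).tolist(),cal("wrist")[0][0,0])
u=np.array([np.cos(np.radians(-7)),np.sin(np.radians(-7))]); v=np.array([-u[1],u[0]])
for n in("top","scene"):
    P=np.load(n+".npz")["P"]; q=P[...,:2]-[539.5,246.]; x=q@u;y=q@v
    for a,b in((-76,-68),(66,76),(-98,-86),(90,140)):
        m=(x>a)&(x<b)&(abs(y)<45); print(n,a,b,m.sum(),np.nanpercentile(P[m][:,2],[10,50,90]).round(1) if m.sum() else 0)
plan([530,240,260],Rt(-7),15)
E
```

```text
cam in tool [  79.5   -0.  -189.1] [[0.0, -0.96, -0.28], [1.0, 0.0, 0.0], [-0.0, -0.28, 0.96]] 370.9977468628934
top -76 -68 90 [47.6 51.5 55. ]
top 66 76 107 [48.  52.2 55.3]
top -98 -86 142 [77.2 80.4 83.7]
top 90 140 556 [77.3 80.2 83.1]
scene -76 -68 145 [ 3.9 49.1 52.7]
scene 66 76 2 [74.8 74.9 75. ]
scene -98 -86 314 [ 7.  62.9 80.7]
scene 90 140 707 [77.6 80.2 82.6]
n 15 turn/row [-0.0001  0.0001  0.0883] pos/row [ 21.  -21.3   4.3]
{"x":-27.2,"y":-12.3,"z":-4.3,"wx":-0.000,"wy":0.000,"wz":0.088},{"x":-28.2,"y":-9.9,"z":-4.3,"wx":-0.000,"wy":0.000,"wz":0.088},{"x":-29.0,"y":-7.4,"z":-4.3,"wx":-0.000,"wy":0.000,"wz":0.088},{"x":-29.5,"y":-4.8,"z":-4.3,"wx":-0.000,"wy":0.000,"wz":0.088},{"x":-29.8,"y":-2.2,"z":-4.3,"wx":-0.000,"wy":0.000,"wz":0.088},
{"x":-29.9,"y":0.5,"z":-4.3,"wx":-0.000,"wy":0.000,"wz":0.088},{"x":-29.7,"y":3.1,"z":-4.3,"wx":-0.000,"wy":0.000,"wz":0.088},{"x":-29.3,"y":5.7,"z":-4.3,"wx":-0.000,"wy":0.000,"wz":0.088},{"x":-28.7,"y":8.3,"z":-4.3,"wx":-0.000,"wy":0.000,"wz":0.088},{"x":-27.9,"y":10.8,"z":-4.3,"wx":-0.000,"wy":0.000,"wz":0.088},
{"x":-26.8,"y":13.2,"z":-4.3,"wx":-0.000,"wy":0.000,"wz":0.088},{"x":-25.5,"y":15.5,"z":-4.3,"wx":-0.000,"wy":0.000,"wz":0.088},{"x":-24.1,"y":17.7,"z":-4.3,"wx":-0.000,"wy":0.000,"wz":0.088},{"x":-22.4,"y":19.8,"z":-4.3,"wx":-0.000,"wy":0.000,"wz":0.088},{"x":-20.6,"y":21.7,"z":-4.3,"wx":-0.000,"wy":0.000,"wz":0.088},
```

>>> drive_tool(
  rows=[
    {"x": -27,"y": -12,"z": -4.3,"wz": 0.088},
    {"x": -28,"y": -10,"z": -4.3,"wz": 0.088},
    {"x": -29,"y": -7.5,"z": -4.3,"wz": 0.088},
    {"x": -29.5,"y": -5,"z": -4.3,"wz": 0.088},
    {"x": -30,"y": -2,"z": -4.3,"wz": 0.088},
  ],
  fingers=100,
)

```text
validation failed for argument at $.ro...
```

>>> drive_tool(
  rows=[
    {"x": -30,"y": 0.5,"z": -4.3,"wz": 0.088},
    {"x": -30,"y": 3,"z": -4.3,"wz": 0.088},
    {"x": -29,"y": 5.7,"z": -4.3,"wz": 0.088},
    {"x": -29,"y": 8,"z": -4.3,"wz": 0.088},
    {"x": -28,"y": 11,"z": -4.3,"wz": 0.088},
  ],
)

```text
validation failed for argument at $.ro...
```

>>> drive_tool(
  rows=[
    {"x": -27,"y": 13,"z": -4.3,"wz": 0.088},
    {"x": -25.5,"y": 15.5,"z": -4.3,"wz": 0.088},
    {"x": -24,"y": 18,"z": -4.3,"wz": 0.088},
    {"x": -22,"y": 20,"z": -4.3,"wz": 0.088},
    {"x": -20,"y": 22,"z": -4.3,"wz": 0.088},
  ],
)

```text
validation failed for argument at $.ro...
```

>>> drive_tool(
  rows=[
    {"x": 0},
    {"x": 0},
  ],
)

```text
validation failed for argument at $.ro...
```

```bash
python3 - <<'E'
from h import *
im,d,P=cloud("wrist"); np.savez("w1",im=im,P=P); cv2.imwrite("pics/w1.png",im[...,::-1])
m=((np.abs(P[...,2]-80)<5)).astype(np.uint8)
N,L,S,C=cv2.connectedComponentsWithStats(m); i=1+S[1:,4].argmax(); q=P[L==i]
r=cv2.minAreaRect(q[:,:2].astype(np.float32)); print(r,S[i],np.median(q[:,2]))
u=np.array([np.cos(np.radians(-7)),np.sin(np.radians(-7))]); v=np.array([-u[1],u[0]])
qq=P[...,:2]-[539.5,246.]; x=qq@u;y=qq@v;z=P[...,2]
for a in range(-116,130,4):
    k=(x>a)&(x<a+4)&(abs(y)<35); print(a,k.sum(),np.median(z[k]).round(1) if k.sum() else '',end='; ')
print()
for a in range(-116,116,4):
    k=(y>a)&(y<a+4)&(x>-76)&(x<-66); print(a,k.sum(),np.median(z[k]).round(1) if k.sum() else '',end='; ')
E
```

```text
((111.60198974609375, 703.0158081054688), (119.37433624267578, 39.23457336425781), 68.41045379638672) [ 374    0  168   60 6991] 83.12441316923474
-116 0 ; -112 0 ; -108 0 ; -104 0 ; -100 0 ; -96 0 ; -92 0 ; -88 0 ; -84 0 ; -80 0 ; -76 0 ; -72 0 ; -68 0 ; -64 0 ; -60 0 ; -56 0 ; -52 0 ; -48 0 ; -44 0 ; -40 0 ; -36 0 ; -32 0 ; -28 0 ; -24 0 ; -20 0 ; -16 0 ; -12 0 ; -8 0 ; -4 0 ; 0 0 ; 4 0 ; 8 0 ; 12 0 ; 16 0 ; 20 0 ; 24 0 ; 28 0 ; 32 0 ; 36 0 ; 40 0 ; 44 0 ; 48 0 ; 52 0 ; 56 0 ; 60 0 ; 64 0 ; 68 0 ; 72 0 ; 76 0 ; 80 0 ; 84 0 ; 88 0 ; 92 0 ; 96 0 ; 100 0 ; 104 0 ; 108 0 ; 112 0 ; 116 0 ; 120 0 ; 124 0 ; 128 0 ; 
-116 0 ; -112 0 ; -108 0 ; -104 0 ; -100 0 ; -96 0 ; -92 0 ; -88 0 ; -84 0 ; -80 0 ; -76 0 ; -72 0 ; -68 0 ; -64 0 ; -60 0 ; -56 0 ; -52 0 ; -48 0 ; -44 0 ; -40 0 ; -36 0 ; -32 0 ; -28 0 ; -24 0 ; -20 0 ; -16 0 ; -12 0 ; -8 0 ; -4 0 ; 0 0 ; 4 0 ; 8 0 ; 12 0 ; 16 0 ; 20 0 ; 24 0 ; 28 0 ; 32 0 ; 36 0 ; 40 0 ; 44 0 ; 48 0 ; 52 0 ; 56 0 ; 60 0 ; 64 0 ; 68 0 ; 72 0 ; 76 0 ; 80 0 ; 84 0 ; 88 0 ; 92 0 ; 96 0 ; 100 0 ; 104 0 ; 108 94 18.8; 112 19 1.4;
```

View pics/w1.png

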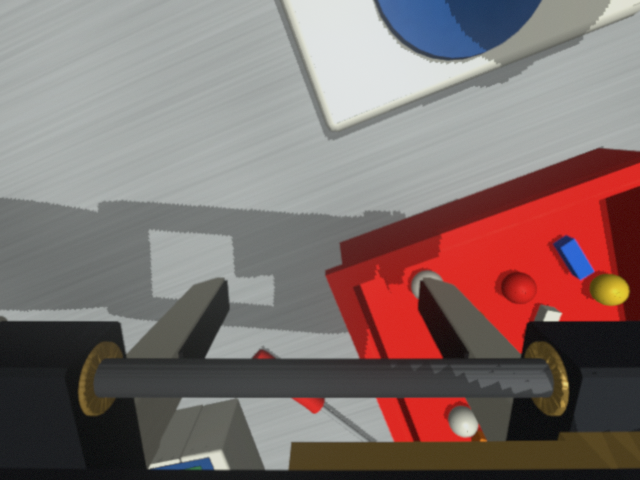

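No move was accepted; rows probably need all six numbers. This wrist view therefore shows the start position, with the red bin and the fingers at the bottom. The camera looks to tool +x of the fingers, so I'll aim for y=165.

```bash
python3 - <<'E'
from h import *
plan([530,165,260],Rt(-7),15)
E
```

```text
n 15 turn/row [-0.0001  0.0001  0.0883] pos/row [ 21.  -26.3   4.3]
{"x":-29.0,"y":-17.0,"z":-4.3,"wx":-0.000,"wy":0.000,"wz":0.088},{"x":-30.4,"y":-14.4,"z":-4.3,"wx":-0.000,"wy":0.000,"wz":0.088},{"x":-31.6,"y":-11.6,"z":-4.3,"wx":-0.000,"wy":0.000,"wz":0.088},{"x":-32.5,"y":-8.8,"z":-4.3,"wx":-0.000,"wy":0.000,"wz":0.088},{"x":-33.1,"y":-5.9,"z":-4.3,"wx":-0.000,"wy":0.000,"wz":0.088},
{"x":-33.5,"y":-3.0,"z":-4.3,"wx":-0.000,"wy":0.000,"wz":0.088},{"x":-33.6,"y":0.0,"z":-4.3,"wx":-0.000,"wy":0.000,"wz":0.088},{"x":-33.5,"y":3.0,"z":-4.3,"wx":-0.000,"wy":0.000,"wz":0.088},{"x":-33.1,"y":5.9,"z":-4.3,"wx":-0.000,"wy":0.000,"wz":0.088},{"x":-32.5,"y":8.8,"z":-4.3,"wx":-0.000,"wy":0.000,"wz":0.088},
{"x":-31.6,"y":11.6,"z":-4.3,"wx":-0.000,"wy":0.000,"wz":0.088},{"x":-30.4,"y":14.4,"z":-4.3,"wx":-0.000,"wy":0.000,"wz":0.088},{"x":-29.0,"y":17.0,"z":-4.3,"wx":-0.000,"wy":0.000,"wz":0.088},{"x":-27.4,"y":19.5,"z":-4.3,"wx":-0.000,"wy":0.000,"wz":0.088},{"x":-25.6,"y":21.8,"z":-4.3,"wx":-0.000,"wy":0.000,"wz":0.088},
```

>>> drive_tool(
  rows=[
    {"x": 0.0,"y": 0.0,"z": -4.3,"wx": 0.0,"wy": 0.0,"wz": 0.0},
  ],
  fingers=100.0,
)

```text
clock: 0.23
position: [215.3, 559.1, 199.6]
tool_rot: [-0.574, -3.088, 0.004]
force: [0.5, 0.2, -0.5]
gripper_width: 93.2
gripper_force: 0.0
```

>>> drive_tool(
  rows=[
    {"x": -29,"y": -17,"z": -4,"wx": 0,"wy": 0,"wz": 0.088},
    {"x": -30.5,"y": -14.5,"z": -4,"wx": 0,"wy": 0,"wz": 0.088},
    {"x": -31.5,"y": -11.5,"z": -4,"wx": 0,"wy": 0,"wz": 0.088},
    {"x": -32.5,"y": -9,"z": -4,"wx": 0,"wy": 0,"wz": 0.088},
    {"x": -33,"y": -6,"z": -4,"wx": 0,"wy": 0,"wz": 0.088},
  ],
)

```text
clock: 0.65
position: [321.1, 427.0, 221.5]
tool_rot: [1.24, 2.886, 0.0]
force: [1.0, 0.9, 0.9]
gripper_width: 92.9
gripper_force: 0.0
```

>>> drive_tool(
  rows=[
    {"x": -33.5,"y": -3,"z": -4,"wx": 0,"wy": 0,"wz": 0.088},
    {"x": -33.5,"y": 0,"z": -4,"wx": 0,"wy": 0,"wz": 0.088},
    {"x": -33.5,"y": 3,"z": -4,"wx": 0,"wy": 0,"wz": 0.088},
    {"x": -33,"y": 6,"z": -4,"wx": 0,"wy": 0,"wz": 0.088},
    {"x": -32.5,"y": 9,"z": -4,"wx": 0,"wy": 0,"wz": 0.088},
  ],
)

```text
clock: 1.07
position: [426.5, 295.9, 241.7]
tool_rot: [1.841, 2.546, 0.001]
force: [0.1, 0.4, -0.1]
gripper_width: 92.9
gripper_force: 0.0
```

>>> drive_tool(
  rows=[
    {"x": -31.5,"y": 11.5,"z": -4,"wx": 0,"wy": 0,"wz": 0.088},
    {"x": -30.5,"y": 14.5,"z": -4,"wx": 0,"wy": 0,"wz": 0.088},
    {"x": -29,"y": 17,"z": -4,"wx": 0,"wy": 0,"wz": 0.088},
    {"x": -27.5,"y": 19.5,"z": -4,"wx": 0,"wy": 0,"wz": 0.088},
    {"x": -25.5,"y": 22,"z": -4,"wx": 0,"wy": 0,"wz": 0.088},
  ],
)

```text
clock: 1.48
position: [532.1, 164.7, 261.6]
tool_rot: [2.352, 2.083, 0.001]
force: [0.7, 0.8, 0.7]
gripper_width: 92.8
gripper_force: 0.0
```

>>> drive_tool(
  rows=[
    {"x": 0,"y": 0,"z": 0,"wx": 0,"wy": 0,"wz": 0},
    {"x": 0,"y": 0,"z": 0,"wx": 0,"wy": 0,"wz": 0},
  ],
)

```text
clock: 1.65
position: [532.0, 164.7, 261.2]
tool_rot: [2.35, 2.084, -0.0]
force: [-0.7, 0.2, 0.3]
gripper_width: 93.0
gripper_force: 0.0
```

```bash
python3 - <<'E'
from h import *
im,d,P=cloud("wrist"); np.savez("w2",im=im,P=P); cv2.imwrite("pics/w2.png",im[...,::-1])
m=((np.abs(P[...,2]-80)<5)).astype(np.uint8)
N,L,S,C=cv2.connectedComponentsWithStats(m); i=1+S[1:,4].argmax(); q=P[L==i]
r=cv2.minAreaRect(q[:,:2].astype(np.float32)); print(r,S[i],np.median(q[:,2]))
u=np.array([np.cos(np.radians(-7)),np.sin(np.radians(-7))]); v=np.array([-u[1],u[0]])
qq=P[...,:2]-[539.5,246.]; x=qq@u;y=qq@v;z=P[...,2]
for a in range(-116,130,4):
    k=(x>a)&(x<a+4)&(abs(y)<35); print(a,k.sum(),np.median(z[k]).round(1) if k.sum() else '',end='; ')
print()
for a in range(-116,116,4):
    k=(y>a)&(y<a+4)&(x>-76)&(x<-66); print(a,k.sum(),np.median(z[k]).round(1) if k.sum() else '',end='; ')
E
```

```text
((538.068603515625, 243.86431884765625), (214.92481994628906, 301.4731750488281), 83.1155776977539) [  151     0   339   234 50873] 81.28957583684769
-116 312 82.7; -112 343 82.6; -108 313 82.1; -104 331 82.0; -100 327 81.2; -96 322 81.2; -92 314 81.1; -88 462 80.7; -84 602 77.7; -80 277 52.8; -76 272 52.8; -72 279 53.0; -68 316 52.7; -64 506 51.7; -60 277 47.5; -56 227 27.3; -52 225 27.9; -48 230 27.8; -44 226 27.9; -40 230 28.1; -36 223 28.1; -32 231 27.9; -28 237 28.1; -24 219 27.6; -20 228 28.3; -16 241 27.9; -12 219 27.3; -8 214 28.3; -4 255 27.6; 0 221 28.1; 4 225 13.9; 8 239 28.1; 12 229 28.2; 16 219 27.1; 20 243 27.8; 24 225 27.8; 28 223 27.9; 32 237 28.1; 36 220 28.5; 40 234 27.9; 44 228 27.7; 48 224 27.8; 52 185 8.0; 56 293 8.0; 60 501 51.7; 64 328 52.8; 68 278 53.0; 72 275 53.0; 76 402 53.5; 80 604 80.0; 84 342 81.2; 88 323 81.3; 92 321 81.4; 96 323 81.3; 100 316 81.2; 104 318 81.4; 108 315 81.4; 112 321 81.3; 116 308 81.4; 120 323 81.3; 124 317 81.4; 128 317 81.3; 
-116 0 ; -112 9 78.1; -108 39 81.1; -104 34 80.8; -100 31 81.0; -96 40 81.0; -92 40 80.7; -88 38 80.7; -84 37 80.8; -80 36 80.6; -76 37 81.0; -72 39 81.0; -68 42 81.0; -64 77 68.7; -60 37 52.5; -56 36 52.4; -52 36 52.8; -48 390 376.0; -44 37 52.5; -40 36 52.6; -36 38 52.9; -32 38 53.0; -28 37 53.0; -24 35 53.1; -20 36 52.7; -16 38 52.9; -12 39 52.8; -8 40 52.7; -4 36 53.1; 0 37 53.3; 4 39 52.8; 8 39 52.8; 12 40 52.8; 16 39 53.1; 20 39 52.9; 24 50 52.9; 28 40 52.8; 32 40 52.8; 36 43 52.7; 40 47 53.0; 44 41 52.8; 48 43 52.8; 52 47 52.7; 56 44 53.1; 60 103 60.9; 64 53 80.5; 68 53 81.0; 72 56 81.2; 76 55 81.0; 80 56 81.1; 84 54 81.2; 88 55 80.9; 92 58 80.8; 96 58 81.6; 100 61 81.3; 104 6 81.0; 108 0 ; 112 0 ;
```

View pics/w2.png

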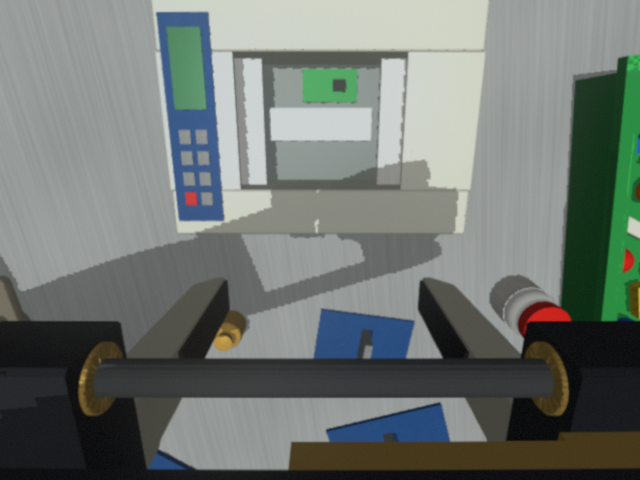

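The wrist view shows the scale with its opening at pixels (235–408, 52–187) and the keypad on the left. The ledges are about 28.4 mm below the top, and the opening centre is near (538.5, 245.5) at a heading of -7°. Next I'll look closely at the cover.

```bash
python3 - <<'E'
from h import *
plan([600,-295,180],Rt(9.3),15)
E
```

```text
n 15 turn/row [-0.     -0.     -0.0187] pos/row [  4.6 -30.7  -5.4]
{"x":-30.0,"y":8.2,"z":5.4,"wx":-0.000,"wy":-0.000,"wz":-0.019},{"x":-30.1,"y":7.6,"z":5.4,"wx":-0.000,"wy":-0.000,"wz":-0.019},{"x":-30.3,"y":7.0,"z":5.4,"wx":-0.000,"wy":-0.000,"wz":-0.019},{"x":-30.4,"y":6.5,"z":5.4,"wx":-0.000,"wy":-0.000,"wz":-0.019},{"x":-30.5,"y":5.9,"z":5.4,"wx":-0.000,"wy":-0.000,"wz":-0.019},
{"x":-30.6,"y":5.3,"z":5.4,"wx":-0.000,"wy":-0.000,"wz":-0.019},{"x":-30.7,"y":4.8,"z":5.4,"wx":-0.000,"wy":-0.000,"wz":-0.019},{"x":-30.8,"y":4.2,"z":5.4,"wx":-0.000,"wy":-0.000,"wz":-0.019},{"x":-30.9,"y":3.6,"z":5.4,"wx":-0.000,"wy":-0.000,"wz":-0.019},{"x":-30.9,"y":3.0,"z":5.4,"wx":-0.000,"wy":-0.000,"wz":-0.019},
{"x":-31.0,"y":2.5,"z":5.4,"wx":-0.000,"wy":-0.000,"wz":-0.019},{"x":-31.0,"y":1.9,"z":5.4,"wx":-0.000,"wy":-0.000,"wz":-0.019},{"x":-31.0,"y":1.3,"z":5.4,"wx":-0.000,"wy":-0.000,"wz":-0.019},{"x":-31.1,"y":0.7,"z":5.4,"wx":-0.000,"wy":-0.000,"wz":-0.019},{"x":-31.1,"y":0.1,"z":5.4,"wx":-0.000,"wy":-0.000,"wz":-0.019},
```

>>> drive_tool(
  rows=[
    {"x": -30,"y": 8,"z": 5.4,"wx": 0,"wy": 0,"wz": -0.019},
    {"x": -30,"y": 7.6,"z": 5.4,"wx": 0,"wy": 0,"wz": -0.019},
    {"x": -30.3,"y": 7,"z": 5.4,"wx": 0,"wy": 0,"wz": -0.019},
    {"x": -30.4,"y": 6.5,"z": 5.4,"wx": 0,"wy": 0,"wz": -0.019},
    {"x": -30.5,"y": 6,"z": 5.4,"wx": 0,"wy": 0,"wz": -0.019},
  ],
)

```text
clock: 2.12
position: [553.8, 13.0, 233.8]
tool_rot: [-2.241, -2.202, -0.0]
force: [0.7, -0.3, -0.8]
gripper_width: 92.9
gripper_force: 0.0
```

>>> drive_tool(
  rows=[
    {"x": -30.6,"y": 5.3,"z": 5.4,"wx": 0,"wy": 0,"wz": -0.019},
    {"x": -30.7,"y": 4.8,"z": 5.4,"wx": 0,"wy": 0,"wz": -0.019},
    {"x": -30.8,"y": 4.2,"z": 5.4,"wx": 0,"wy": 0,"wz": -0.019},
    {"x": -31,"y": 3.6,"z": 5.4,"wx": 0,"wy": 0,"wz": -0.019},
    {"x": -31,"y": 3,"z": 5.4,"wx": 0,"wy": 0,"wz": -0.019},
  ],
)

```text
clock: 2.53
position: [577.6, -140.8, 206.9]
tool_rot: [-2.134, -2.305, -0.001]
force: [0.3, -0.3, -0.5]
gripper_width: 93.1
gripper_force: 0.0
```

>>> drive_tool(
  rows=[
    {"x": -31,"y": 2.5,"z": 5.4,"wx": 0,"wy": 0,"wz": -0.019},
    {"x": -31,"y": 2,"z": 5.4,"wx": 0,"wy": 0,"wz": -0.019},
    {"x": -31,"y": 1.3,"z": 5.4,"wx": 0,"wy": 0,"wz": -0.019},
    {"x": -31,"y": 0.7,"z": 5.4,"wx": 0,"wy": 0,"wz": -0.018},
    {"x": -31,"y": 0,"z": 5.4,"wx": 0,"wy": 0,"wz": -0.018},
  ],
)

```text
clock: 2.95
position: [601.7, -294.0, 179.7]
tool_rot: [-2.024, -2.402, -0.001]
force: [0.5, 0.2, 0.8]
gripper_width: 93.1
gripper_force: 0.0
```

>>> drive_tool(
  rows=[
    {"x": 0,"y": 0,"z": 0,"wx": 0,"wy": 0,"wz": 0},
    {"x": 0,"y": 0,"z": 0,"wx": 0,"wy": 0,"wz": 0},
  ],
)

```text
clock: 3.12
position: [601.0, -294.1, 178.8]
tool_rot: [-2.028, -2.396, -0.0]
force: [-0.5, 0.3, 0.3]
gripper_width: 92.9
gripper_force: 0.0
```

```bash
python3 - <<'E'
from h import *
im,d,P=cloud("wrist"); np.savez("w3",im=im,P=P); cv2.imwrite("pics/w3.png",im[...,::-1])
i_=im.astype(int); z=P[...,2]
blue=((i_[...,2]>i_[...,0]*1.7+15)&(i_[...,2]>i_[...,1]*1.35)&(np.nan_to_num(z,nan=99)<16)).astype(np.uint8)
N,L,S,C=cv2.connectedComponentsWithStats(blue)
for i in range(1,N):
    if S[i,4]<500: continue
    q=P[L==i]; r=cv2.minAreaRect(q[:,:2].astype(np.float32)); print(C[i].round(),S[i],r,np.median(q[:,2]))
m=(z>40)&(z<80)&(np.hypot(P[...,0]-589,P[...,1]+228)<50); q=P[m]
print(m.sum(),np.percentile(q[:,2],[5,50,95]),"top")
t=q[abs(q[:,2]-62)<5]; print(len(t),cv2.minAreaRect(t[:,:2].astype(np.float32)),np.median(t,0))
E
```

```text
[322. 137.] [  227    77   190   123 20701] ((587.8424682617188, -228.80804443359375), (172.06080627441406, 112.1319808959961), 9.454583168029785) 7.156341037775576
[ 31. 200.] [   0  106   94  184 8710] ((327.8733215332031, -344.4198913574219), (189.2286376953125, 92.331298828125), 85.91645812988281) 9.54389974633935
1308 [61.5419044  62.99443382 64.26937207] top
1308 ((588.2078247070312, -229.100341796875), (13.584588050842285, 58.705142974853516), 9.103681564331055) [ 587.88691464 -227.59931331   62.99443382]
```

View pics/w3.png

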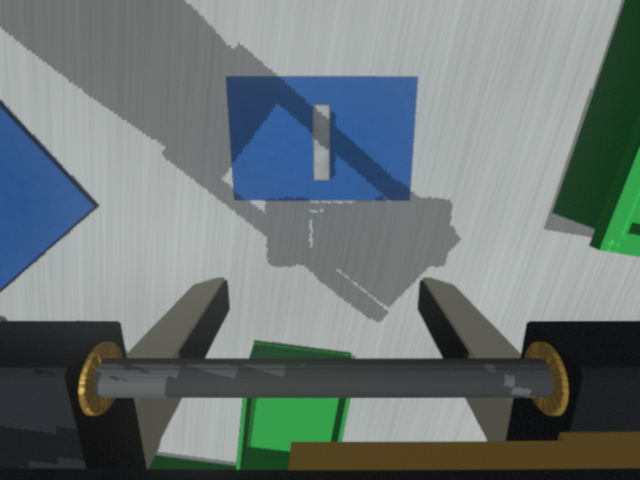

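The view shows the cover at pixels (227–417, 77–200) with its fin at (322,143). It measures 172x112 mm, centred at (588, -229) with heading 9.3° and the fin top at about 63. I'll grasp there.

```bash
python3 - <<'E'
from h import *
plan([588,-229,80],Rt(9.3),5)
plan([588,-229,21],Rt(9.3),3,[588,-229,80],Rt(9.3))
E
```

```text
n 5 turn/row [-0.0001 -0.0003  0.0009] pos/row [ -2.7  12.8 -19.9]
{"x":13.1,"y":-0.5,"z":19.9,"wx":-0.000,"wy":-0.000,"wz":0.001},{"x":13.1,"y":-0.5,"z":19.9,"wx":-0.000,"wy":-0.000,"wz":0.001},{"x":13.1,"y":-0.5,"z":19.9,"wx":-0.000,"wy":-0.000,"wz":0.001},{"x":13.1,"y":-0.5,"z":19.9,"wx":-0.000,"wy":-0.000,"wz":0.001},{"x":13.1,"y":-0.5,"z":19.9,"wx":-0.000,"wy":-0.000,"wz":0.001},

n 3 turn/row [0. 0. 0.] pos/row [  0.    0.  -19.7]
{"x":0.0,"y":0.0,"z":19.7,"wx":0.000,"wy":0.000,"wz":0.000},{"x":0.0,"y":0.0,"z":19.7,"wx":0.000,"wy":0.000,"wz":0.000},{"x":0.0,"y":0.0,"z":19.7,"wx":0.000,"wy":0.000,"wz":0.000},
```

>>> drive_tool(
  rows=[
    {"x": 13,"y": -0.5,"z": 20,"wx": 0,"wy": 0,"wz": 0.001},
    {"x": 13,"y": -0.5,"z": 20,"wx": 0,"wy": 0,"wz": 0.001},
    {"x": 13,"y": -0.5,"z": 20,"wx": 0,"wy": 0,"wz": 0.001},
    {"x": 13,"y": -0.5,"z": 20,"wx": 0,"wy": 0,"wz": 0.001},
    {"x": 13,"y": -0.5,"z": 20,"wx": 0,"wy": 0,"wz": 0},
  ],
)

```text
clock: 3.58
position: [588.6, -227.8, 80.1]
tool_rot: [2.031, 2.396, 0.001]
force: [0.2, 0.4, -0.4]
gripper_width: 93.0
gripper_force: 0.0
```

>>> drive_tool(
  rows=[
    {"x": 0,"y": 0,"z": 15,"wx": 0,"wy": 0,"wz": 0},
    {"x": 0,"y": 0,"z": 15,"wx": 0,"wy": 0,"wz": 0},
    {"x": 0,"y": 0,"z": 15,"wx": 0,"wy": 0,"wz": 0},
    {"x": 0,"y": 0,"z": 13,"wx": 0,"wy": 0,"wz": 0},
    {"x": 0,"y": 0,"z": 0,"wx": 0,"wy": 0,"wz": 0},
  ],
)

```text
clock: 4.0
position: [586.5, -228.0, 19.3]
tool_rot: [-2.029, -2.393, 0.001]
force: [-0.7, 0.4, -0.0]
gripper_width: 93.2
gripper_force: 0.0
```

>>> drive_tool(
  rows=[
    {"x": 0,"y": 0,"z": 0,"wx": 0,"wy": 0,"wz": 0},
    {"x": 0,"y": 0,"z": 0,"wx": 0,"wy": 0,"wz": 0},
    {"x": 0,"y": 0,"z": 0,"wx": 0,"wy": 0,"wz": 0},
    {"x": 0,"y": 0,"z": 0,"wx": 0,"wy": 0,"wz": 0},
    {"x": 0,"y": 0,"z": 0,"wx": 0,"wy": 0,"wz": 0},
  ],
  fingers=0,
)

```text
clock: 4.42
position: [588.8, -231.2, 23.0]
tool_rot: [2.034, 2.393, 0.001]
force: [-0.9, -0.2, 0.1]
gripper_width: 64.4
gripper_force: 0.0
```

>>> drive_tool(
  rows=[
    {"x": 0,"y": 0,"z": 0,"wx": 0,"wy": 0,"wz": 0},
    {"x": 0,"y": 0,"z": 0,"wx": 0,"wy": 0,"wz": 0},
    {"x": 0,"y": 0,"z": 0,"wx": 0,"wy": 0,"wz": 0},
    {"x": 0,"y": 0,"z": 0,"wx": 0,"wy": 0,"wz": 0},
    {"x": 0,"y": 0,"z": 0,"wx": 0,"wy": 0,"wz": 0},
  ],
)

```text
clock: 4.83
position: [588.1, -230.9, 22.0]
tool_rot: [-2.035, -2.394, 0.0]
force: [-1.1, -0.1, 0.5]
gripper_width: 30.9
gripper_force: 0.0
```

>>> drive_tool(
  rows=[
    {"x": 0,"y": 0,"z": 0,"wx": 0,"wy": 0,"wz": 0},
    {"x": 0,"y": 0,"z": 0,"wx": 0,"wy": 0,"wz": 0},
    {"x": 0,"y": 0,"z": 0,"wx": 0,"wy": 0,"wz": 0},
    {"x": 0,"y": 0,"z": 0,"wx": 0,"wy": 0,"wz": 0},
    {"x": 0,"y": 0,"z": 0,"wx": 0,"wy": 0,"wz": 0},
  ],
)

```text
clock: 5.25
position: [588.2, -230.8, 22.0]
tool_rot: [-2.034, -2.394, 0.0]
force: [-0.1, -0.8, -0.0]
gripper_width: 13.9
gripper_force: 30.0
```

>>> drive_tool(
  rows=[
    {"x": 0,"y": 0,"z": 0,"wx": 0,"wy": 0,"wz": 0},
    {"x": 0,"y": 0,"z": -3,"wx": 0,"wy": 0,"wz": 0},
    {"x": 0,"y": 0,"z": -10,"wx": 0,"wy": 0,"wz": 0},
    {"x": 0,"y": 0,"z": -20,"wx": 0,"wy": 0,"wz": 0},
    {"x": 0,"y": 0,"z": -20,"wx": 0,"wy": 0,"wz": 0},
  ],
)

```text
clock: 5.67
position: [587.0, -230.3, 74.9]
tool_rot: [-2.033, -2.392, 0.001]
force: [-0.1, -0.6, -3.2]
gripper_width: 14.1
gripper_force: 30.0
```

>>> drive_tool(
  rows=[
    {"x": 0,"y": 0,"z": -30,"wx": 0,"wy": 0,"wz": 0},
    {"x": 0,"y": 0,"z": -30,"wx": 0,"wy": 0,"wz": 0},
    {"x": 0,"y": 0,"z": -20,"wx": 0,"wy": 0,"wz": 0},
    {"x": 0,"y": 0,"z": 0,"wx": 0,"wy": 0,"wz": 0},
    {"x": 0,"y": 0,"z": 0,"wx": 0,"wy": 0,"wz": 0},
  ],
)

```text
clock: 6.08
position: [589.2, -231.3, 156.7]
tool_rot: [2.032, 2.391, 0.001]
force: [-0.3, -0.0, -4.1]
gripper_width: 14.1
gripper_force: 30.0
```

```bash
python3 - <<'E'
from h import *
st=bot.get_state(); print(st["position"],Rt(9.3).inv().as_matrix()@R.from_rotvec(st["tool_rot"]).as_matrix())
Rc=R.from_rotvec(st["tool_rot"]); 
for n in ("wrist","top"):
    im,d,P=cloud(n); cv2.imwrite(f"pics/g_{n}.png",im[...,::-1]); i_=im.astype(int)
    blue=((i_[...,2]>i_[...,0]*1.7+15)&(i_[...,2]>i_[...,1]*1.35)).astype(np.uint8)
    N,L,S,C=cv2.connectedComponentsWithStats(blue)
    for i in range(1,N):
        if S[i,4]<700: continue
        q=P[L==i]; z=np.nanmedian(q[:,2]); q=q[abs(q[:,2]-z)<15]; r=cv2.minAreaRect(q[:,:2].astype(np.float32)); t=Rc.inv().apply(q-st["position"]); print(n,C[i].round(),S[i],r,z,"tool",t.min(0).round(1),t.max(0).round(1),np.median(t[:,2]))
plan([560,170,240],Rt(-7),16)
E
```

```text
[ 589.15199554 -231.29175247  156.73472365] [[ 9.99998022e-01 -2.97437780e-04 -1.96680253e-03]
 [ 3.02813038e-04  9.99996219e-01  2.73326048e-03]
 [ 1.96598212e-03 -2.73385065e-03  9.99994330e-01]]
wrist [337.  23.] [ 235    0  170   69 5795] ((561.771240234375, -81.64421844482422), (136.20587158203125, 51.4463005065918), 9.228623390197754) 5.533075515736812 tool [126.6 -71.4 147.7] [178.2  64.8 153.7] 150.91790786842074
wrist [323. 235.] [  165   166   316   156 39788] ((586.8104858398438, -220.08407592773438), (172.8713836669922, 94.68126678466797), 9.292478561401367) 141.76679734853715 tool [-35.9 -87.    5.2] [58.8 85.9 17.5] 14.936683861572588
wrist [ 32. 267.] [   0  184   92  158 7611] ((293.4480285644531, -333.02044677734375), (123.50874328613281, 113.76502990722656), 47.047210693359375) 9.513159411647052 tool [-134.5 -328.8  143.9] [  29.2 -227.4  149.4] 146.55525823783935
top [324. 229.] [306 207  36  45 969] ((562.0015258789062, -43.036529541015625), (78.52664947509766, 123.46308135986328), 74.87505340576172) 4.165839462061285 tool [132.8 -65.5 143.7] [249.6  70.9 160.4] 1
[... 870 characters left out ...]
25.1,"y":0.1,"z":-5.4,"wx":-0.000,"wy":-0.000,"wz":0.018},{"x":25.1,"y":-0.3,"z":-5.4,"wx":-0.000,"wy":-0.000,"wz":0.018},{"x":25.1,"y":-0.8,"z":-5.4,"wx":-0.000,"wy":-0.000,"wz":0.018},{"x":25.1,"y":-1.2,"z":-5.4,"wx":-0.000,"wy":-0.000,"wz":0.018},{"x":25.0,"y":-1.6,"z":-5.4,"wx":-0.000,"wy":-0.000,"wz":0.018},
{"x":25.0,"y":-2.1,"z":-5.4,"wx":-0.000,"wy":-0.000,"wz":0.018},{"x":25.0,"y":-2.5,"z":-5.4,"wx":-0.000,"wy":-0.000,"wz":0.018},{"x":24.9,"y":-3.0,"z":-5.4,"wx":-0.000,"wy":-0.000,"wz":0.018},{"x":24.8,"y":-3.4,"z":-5.4,"wx":-0.000,"wy":-0.000,"wz":0.018},{"x":24.8,"y":-3.9,"z":-5.4,"wx":-0.000,"wy":-0.000,"wz":0.018},
{"x":24.7,"y":-4.3,"z":-5.4,"wx":-0.000,"wy":-0.000,"wz":0.018},
```

The grip is good: width 14 mm, force 30 N, and the cover is square in the tool. Its centre sits about 1.8 mm toward tool +x, with the underside about 21.5 mm below the TCP. Next I'll plan the tilted approach.

```bash
cat >> h.py <<'E'
C0=np.array([538.5,245.5]); H=-7.0; TC=np.array([0.5,-1.8,21.5])
def tcp(xe,ze,th):   # edge b (xe,ze) in scale, tilt th -> world TCP, rot
    c,s=np.cos(th),np.sin(th); x=xe+(87+TC[0])*c-TC[2]*s; z=ze+(87+TC[0])*s+TC[2]*c; y=TC[1]
    a=np.radians(H); return np.array([C0[0]+x*np.cos(a)-y*np.sin(a),C0[1]+x*np.sin(a)+y*np.cos(a),z]),Rt(H,-th)
def where():
    st=bot.get_state(); M=R.from_rotvec(st["tool_rot"]); d=(Rt(H).inv()*M).as_rotvec(); th=-d[0]
    a=np.radians(H); q=np.array(st["position"]); dx,dy=q[:2]-C0; x=dx*np.cos(a)+dy*np.sin(a); y=-dx*np.sin(a)+dy*np.cos(a)
    c,s=np.cos(th),np.sin(th); xe=x-(87+TC[0])*c+TC[2]*s; ze=q[2]-(87+TC[0])*s-TC[2]*c
    F=np.array(st["force"]); print("edge x %.1f z %.1f th %.3f y %.1f origin x %.1f z %.1f other rot %s | far edge x %.1f z %.1f F %s t %.2f"%(xe,ze,th,y-TC[1],xe+87*c,ze+87*s,d[1:].round(3),xe+174*c,ze+174*s,np.round([F[0]*np.cos(a)+F[1]*np.sin(a),-F[0]*np.sin(a)+F[1]*np.cos(a),F[2]],1),st["clock"]))
E
python3 - <<'E'
from h import *
plan(*tcp(-70,115,.22),20)
E
```

```text
n 20 turn/row [-0.0111 -0.0016  0.0141] pos/row [-1.9 23.6  0.1]
{"x":23.6,"y":1.9,"z":-0.1,"wx":-0.011,"wy":-0.002,"wz":0.014},{"x":23.7,"y":1.6,"z":-0.1,"wx":-0.011,"wy":-0.002,"wz":0.014},{"x":23.7,"y":1.3,"z":-0.1,"wx":-0.011,"wy":-0.002,"wz":0.014},{"x":23.7,"y":0.9,"z":-0.1,"wx":-0.011,"wy":-0.002,"wz":0.014},{"x":23.7,"y":0.6,"z":-0.2,"wx":-0.011,"wy":-0.002,"wz":0.014},
{"x":23.7,"y":0.3,"z":-0.2,"wx":-0.011,"wy":-0.002,"wz":0.014},{"x":23.7,"y":-0.1,"z":-0.2,"wx":-0.011,"wy":-0.002,"wz":0.014},{"x":23.7,"y":-0.4,"z":-0.3,"wx":-0.011,"wy":-0.002,"wz":0.014},{"x":23.7,"y":-0.7,"z":-0.3,"wx":-0.011,"wy":-0.002,"wz":0.014},{"x":23.7,"y":-1.1,"z":-0.4,"wx":-0.011,"wy":-0.002,"wz":0.014},
{"x":23.7,"y":-1.4,"z":-0.4,"wx":-0.011,"wy":-0.002,"wz":0.014},{"x":23.6,"y":-1.7,"z":-0.5,"wx":-0.011,"wy":-0.002,"wz":0.014},{"x":23.6,"y":-2.1,"z":-0.5,"wx":-0.011,"wy":-0.002,"wz":0.014},{"x":23.6,"y":-2.4,"z":-0.6,"wx":-0.011,"wy":-0.002,"wz":0.014},{"x":23.5,"y":-2.7,"z":-0.7,"wx":-0.011,"wy":-0.002,"wz":0.014},
{"x":23.5,"y":-3.0,"z":-0.7,"wx":-0.011,"wy":-0.002,"wz":0.014},{"x":23.5,"y":-3.4,"z":-0.8,"wx":-0.011,"wy":-0.002,"wz":0.014},{"x":23.4,"y":-3.7,"z":-0.9,"wx":-0.011,"wy":-0.002,"wz":0.014},{"x":23.4,"y":-4.0,"z":-1.0,"wx":-0.011,"wy":-0.002,"wz":0.014},{"x":23.3,"y":-4.3,"z":-1.1,"wx":-0.011,"wy":-0.002,"wz":0.014},
```

>>> drive_tool(
  rows=[
    {"x": 23.6,"y": 1.9,"z": -0.1,"wx": -0.011,"wy": -0.002,"wz": 0.014},
    {"x": 23.7,"y": 1.6,"z": -0.1,"wx": -0.011,"wy": -0.002,"wz": 0.014},
    {"x": 23.7,"y": 1.3,"z": -0.1,"wx": -0.011,"wy": -0.002,"wz": 0.014},
    {"x": 23.7,"y": 0.9,"z": -0.1,"wx": -0.011,"wy": -0.002,"wz": 0.014},
    {"x": 23.7,"y": 0.6,"z": -0.2,"wx": -0.011,"wy": -0.002,"wz": 0.014},
  ],
)

```text
clock: 6.6
position: [576.6, -111.2, 152.1]
tool_rot: [2.091, 2.291, 0.052]
force: [0.2, 0.6, -2.2]
gripper_width: 13.7
gripper_force: 30.0
```

>>> drive_tool(
  rows=[
    {"x": 23.7,"y": 0.3,"z": -0.2,"wx": -0.011,"wy": -0.002,"wz": 0.014},
    {"x": 23.7,"y": 0,"z": -0.2,"wx": -0.011,"wy": -0.002,"wz": 0.014},
    {"x": 23.7,"y": -0.4,"z": -0.3,"wx": -0.011,"wy": -0.002,"wz": 0.014},
    {"x": 23.7,"y": -0.7,"z": -0.3,"wx": -0.011,"wy": -0.002,"wz": 0.014},
    {"x": 23.7,"y": -1.1,"z": -0.4,"wx": -0.011,"wy": -0.002,"wz": 0.014},
  ],
)

```text
clock: 7.02
position: [567.0, 6.7, 152.3]
tool_rot: [2.139, 2.184, 0.104]
force: [-0.3, -0.5, -3.4]
gripper_width: 13.8
gripper_force: 30.0
```

>>> drive_tool(
  rows=[
    {"x": 23.7,"y": -1.4,"z": -0.4,"wx": -0.011,"wy": -0.002,"wz": 0.014},
    {"x": 23.6,"y": -1.7,"z": -0.5,"wx": -0.011,"wy": -0.002,"wz": 0.014},
    {"x": 23.6,"y": -2.1,"z": -0.5,"wx": -0.011,"wy": -0.002,"wz": 0.014},
    {"x": 23.6,"y": -2.4,"z": -0.6,"wx": -0.011,"wy": -0.002,"wz": 0.014},
    {"x": 23.5,"y": -2.7,"z": -0.7,"wx": -0.011,"wy": -0.002,"wz": 0.014},
  ],
)

```text
clock: 7.43
position: [557.2, 124.5, 152.0]
tool_rot: [2.18, 2.076, 0.155]
force: [0.6, -0.3, -3.0]
gripper_width: 13.7
gripper_force: 30.0
```

>>> drive_tool(
  rows=[
    {"x": 23.5,"y": -3,"z": -0.7,"wx": -0.011,"wy": -0.002,"wz": 0.014},
    {"x": 23.5,"y": -3.4,"z": -0.8,"wx": -0.011,"wy": -0.002,"wz": 0.014},
    {"x": 23.4,"y": -3.7,"z": -0.9,"wx": -0.011,"wy": -0.002,"wz": 0.014},
    {"x": 23.4,"y": -4,"z": -1,"wx": -0.011,"wy": -0.002,"wz": 0.014},
    {"x": 23.3,"y": -4.3,"z": -1.1,"wx": -0.011,"wy": -0.002,"wz": 0.014},
  ],
)

```text
clock: 7.85
position: [547.5, 242.3, 151.5]
tool_rot: [2.217, 1.967, 0.204]
force: [0.8, -0.3, -2.3]
gripper_width: 13.7
gripper_force: 30.0
```

>>> drive_tool(
  rows=[
    {"x": 0,"y": 0,"z": 0,"wx": 0,"wy": 0,"wz": 0},
    {"x": 0,"y": 0,"z": 0,"wx": 0,"wy": 0,"wz": 0},
    {"x": 0,"y": 0,"z": 0,"wx": 0,"wy": 0,"wz": 0},
  ],
)

```text
clock: 8.1
position: [548.3, 241.2, 152.5]
tool_rot: [2.215, 1.968, 0.205]
force: [-0.7, -0.7, -2.7]
gripper_width: 13.9
gripper_force: 30.0
```

```bash
python3 - <<'E'
from h import *
where()
im,d,P=cloud("top"); cv2.imwrite("pics/t3.png",cv2.resize(im[150:310,140:320][...,::-1],(540,480),interpolation=2))
im,d,P2=cloud("wrist"); cv2.imwrite("pics/w4.png",im[...,::-1])
where()
st=bot.get_state(); Rc=R.from_rotvec(st["tool_rot"]); i_=im.astype(int)
blue=((i_[...,2]>i_[...,0]*1.7+15)&(i_[...,2]>i_[...,1]*1.35)).astype(np.uint8)
N,L,S,C=cv2.connectedComponentsWithStats(blue); i=1+S[1:,4].argmax(); t=Rc.inv().apply(P2[L==i]-st["position"]); t=t[abs(t[:,2]-15)<6]
print(t.min(0),t.max(0),np.median(t,0))
# wall rims from wrist
m=(abs(P2[...,2]-81)<4).astype(np.uint8); N,L,S,C=cv2.connectedComponentsWithStats(m)
for i in range(1,N):
    if S[i,4]>800:
        q=P2[L==i]; print(S[i],cv2.minAreaRect(q[:,:2].astype(np.float32)),np.median(q[:,2]))
E
```

```text
edge x -70.5 z 112.4 th 0.219 y -1.3 origin x 14.5 z 131.4 other rot [-0.011 -0.004] | far edge x 99.4 z 150.3 F [-0.6 -0.7 -2.7] t 8.10
edge x -69.5 z 113.3 th 0.221 y -1.7 origin x 15.4 z 132.4 other rot [-0.01  -0.002] | far edge x 100.3 z 151.5 F [ 0.4  0.5 -3. ] t 8.20
[-35.85752162 -87.20892693  11.33749365] [58.72020124 85.80538185 18.1216492 ] [20.92046644  1.97911022 15.22892441]
[   17    61   471   297 60556] ((539.6778564453125, 257.8167724609375), (197.51809692382812, 301.1173400878906), 83.12336730957031) 81.49448664613153
[ 584  141   56  217 1286] ((817.346435546875, 169.1315155029297), (213.26669311523438, 31.404878616333008), 82.24922180175781) 82.16265985773911
```

View pics/w4.png

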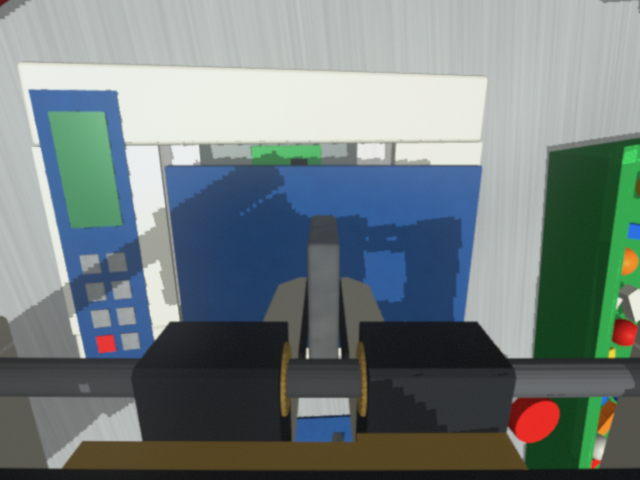

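The tilted cover is above the opening, with its lower edge near pixel x=167 at the keypad rim. The scale's far side edge puts the opening centre about 0.7 mm further toward +y, so I'll update that and lower the cover in.

```bash
sed -i 's/C0=np.array(\[538.5,245.5\])/C0=np.array([538.4,246.2])/' h.py; python3 - <<'E'
from h import *
a=plan(*tcp(-70,85,.22),4); b=plan(*tcp(-70,62,.22),4,*a); plan(*tcp(-83,60,.22),4,*b)
E
```

```text
n 4 turn/row [0.0002 0.0024 0.0009] pos/row [-0.1  0.6 -7.1]
{"x":0.7,"y":-1.7,"z":6.9,"wx":0.000,"wy":0.002,"wz":0.001},{"x":0.6,"y":-1.7,"z":6.9,"wx":0.000,"wy":0.002,"wz":0.001},{"x":0.6,"y":-1.7,"z":6.9,"wx":0.000,"wy":0.002,"wz":0.001},{"x":0.6,"y":-1.7,"z":6.9,"wx":0.000,"wy":0.002,"wz":0.001},
n 4 turn/row [0. 0. 0.] pos/row [ 0.   0.  -5.8]
{"x":0.0,"y":-1.3,"z":5.6,"wx":0.000,"wy":0.000,"wz":0.000},{"x":0.0,"y":-1.3,"z":5.6,"wx":0.000,"wy":0.000,"wz":0.000},{"x":0.0,"y":-1.3,"z":5.6,"wx":0.000,"wy":0.000,"wz":0.000},{"x":0.0,"y":-1.3,"z":5.6,"wx":0.000,"wy":0.000,"wz":0.000},
n 4 turn/row [0. 0. 0.] pos/row [-3.2  0.4 -0.5]
{"x":0.0,"y":-3.3,"z":-0.2,"wx":0.000,"wy":0.000,"wz":0.000},{"x":0.0,"y":-3.3,"z":-0.2,"wx":0.000,"wy":0.000,"wz":0.000},{"x":0.0,"y":-3.3,"z":-0.2,"wx":0.000,"wy":0.000,"wz":0.000},{"x":0.0,"y":-3.3,"z":-0.2,"wx":0.000,"wy":0.000,"wz":0.000},
```

>>> drive_tool(
  rows=[
    {"x": 0.7,"y": -1.7,"z": 6.9,"wx": 0,"wy": 0.0025,"wz": 0.001},
    {"x": 0.6,"y": -1.7,"z": 6.9,"wx": 0,"wy": 0.0025,"wz": 0.001},
    {"x": 0.6,"y": -1.7,"z": 6.9,"wx": 0,"wy": 0.0025,"wz": 0.001},
    {"x": 0.6,"y": -1.7,"z": 6.9,"wx": 0,"wy": 0.0025,"wz": 0.001},
    {"x": 0,"y": 0,"z": 0,"wx": 0,"wy": 0,"wz": 0},
  ],
)

```text
clock: 8.62
position: [547.9, 243.5, 123.4]
tool_rot: [2.224, 1.968, 0.217]
force: [-0.2, -0.6, -3.2]
gripper_width: 13.7
gripper_force: 30.0
```

>>> drive_tool(
  rows=[
    {"x": 0,"y": -1.3,"z": 5.6,"wx": 0,"wy": 0,"wz": 0},
    {"x": 0,"y": -1.3,"z": 5.6,"wx": 0,"wy": 0,"wz": 0},
    {"x": 0,"y": -1.3,"z": 5.6,"wx": 0,"wy": 0,"wz": 0},
    {"x": 0,"y": -1.3,"z": 5.6,"wx": 0,"wy": 0,"wz": 0},
    {"x": 0,"y": 0,"z": 0,"wx": 0,"wy": 0,"wz": 0},
  ],
)

```text
clock: 9.03
position: [548.2, 244.0, 101.4]
tool_rot: [2.223, 1.968, 0.219]
force: [-0.0, -0.4, -3.9]
gripper_width: 13.9
gripper_force: 30.0
```

```bash
python3 - <<'E'
from h import *
where()
a=plan(*tcp(-83,60,.22),4); plan(*tcp(-100,59,.22),8,*a)
E
```

```text
edge x -70.7 z 61.3 th 0.221 y 0.8 origin x 14.2 z 80.3 other rot [ 0.001 -0.   ] | far edge x 99.1 z 99.4 F [ 0.  -0.4 -3.9] t 9.03
n 4 turn/row [ 0.0002 -0.0002  0.0001] pos/row [-3.1  0.2 -0.3]
{"x":-0.2,"y":-3.1,"z":-0.3,"wx":0.000,"wy":-0.000,"wz":0.000},{"x":-0.2,"y":-3.1,"z":-0.3,"wx":0.000,"wy":-0.000,"wz":0.000},{"x":-0.2,"y":-3.1,"z":-0.3,"wx":0.000,"wy":-0.000,"wz":0.000},{"x":-0.2,"y":-3.1,"z":-0.3,"wx":0.000,"wy":-0.000,"wz":0.000},
n 8 turn/row [0. 0. 0.] pos/row [-2.1  0.3 -0.1]
{"x":-0.0,"y":-2.1,"z":-0.3,"wx":0.000,"wy":0.000,"wz":0.000},{"x":-0.0,"y":-2.1,"z":-0.3,"wx":0.000,"wy":0.000,"wz":0.000},{"x":-0.0,"y":-2.1,"z":-0.3,"wx":0.000,"wy":0.000,"wz":0.000},{"x":-0.0,"y":-2.1,"z":-0.3,"wx":0.000,"wy":0.000,"wz":0.000},{"x":-0.0,"y":-2.1,"z":-0.3,"wx":0.000,"wy":0.000,"wz":0.000},
{"x":-0.0,"y":-2.1,"z":-0.3,"wx":0.000,"wy":0.000,"wz":0.000},{"x":-0.0,"y":-2.1,"z":-0.3,"wx":0.000,"wy":0.000,"wz":0.000},{"x":-0.0,"y":-2.1,"z":-0.3,"wx":0.000,"wy":0.000,"wz":0.000},
```

>>> drive_tool(
  rows=[
    {"x": -0.2,"y": -3,"z": -0.3,"wx": 0,"wy": 0,"wz": 0},
    {"x": -0.2,"y": -3,"z": -0.3,"wx": 0,"wy": 0,"wz": 0},
    {"x": -0.2,"y": -3,"z": -0.3,"wx": 0,"wy": 0,"wz": 0},
    {"x": -0.2,"y": -3,"z": -0.3,"wx": 0,"wy": 0,"wz": 0},
    {"x": 0,"y": 0,"z": 0,"wx": 0,"wy": 0,"wz": 0},
  ],
)

```text
clock: 9.45
position: [536.7, 245.2, 102.0]
tool_rot: [2.222, 1.967, 0.222]
force: [0.2, 0.5, -3.6]
gripper_width: 13.3
gripper_force: 30.0
```

>>> drive_tool(
  rows=[
    {"x": 0,"y": -2,"z": -0.3,"wx": 0,"wy": 0,"wz": 0},
    {"x": 0,"y": -2,"z": -0.3,"wx": 0,"wy": 0,"wz": 0},
    {"x": 0,"y": -2,"z": -0.3,"wx": 0,"wy": 0,"wz": 0},
    {"x": 0,"y": 0,"z": 0,"wx": 0,"wy": 0,"wz": 0},
    {"x": 0,"y": 0,"z": 0,"wx": 0,"wy": 0,"wz": 0},
  ],
)

```text
clock: 9.87
position: [531.9, 245.8, 102.0]
tool_rot: [2.222, 1.966, 0.224]
force: [3.4, -0.7, -1.4]
gripper_width: 13.7
gripper_force: 30.0
```

```bash
python3 - <<'E'
from h import *
where()
a=plan(*tcp(-100,59,.22),5)
E
```

```text
edge x -86.9 z 61.6 th 0.224 y 0.6 origin x -2.1 z 80.9 other rot [ 0.002 -0.   ] | far edge x 82.7 z 100.3 F [ 3.5 -0.3 -1.4] t 9.87
n 5 turn/row [ 0.0009 -0.0005 -0.    ] pos/row [-2.6  0.2 -0.6]
{"x":-0.1,"y":-2.7,"z":-0.0,"wx":0.001,"wy":-0.000,"wz":-0.000},{"x":-0.1,"y":-2.7,"z":-0.0,"wx":0.001,"wy":-0.000,"wz":-0.000},{"x":-0.1,"y":-2.7,"z":-0.0,"wx":0.001,"wy":-0.000,"wz":-0.000},{"x":-0.1,"y":-2.7,"z":0.0,"wx":0.001,"wy":-0.000,"wz":-0.000},{"x":-0.1,"y":-2.7,"z":0.0,"wx":0.001,"wy":-0.000,"wz":-0.000},
```

The strip was met as predicted (3.5 N at edge x of about -87). I'll push on about 13 mm.

>>> drive_tool(
  rows=[
    {"x": 0,"y": -2.5,"z": 0.2,"wx": 0,"wy": 0,"wz": 0},
    {"x": 0,"y": -2.5,"z": 0.2,"wx": 0,"wy": 0,"wz": 0},
    {"x": 0,"y": -2.5,"z": 0.2,"wx": 0,"wy": 0,"wz": 0},
    {"x": 0,"y": 0,"z": 0,"wx": 0,"wy": 0,"wz": 0},
  ],
)

```text
clock: 10.2
position: [524.3, 246.9, 99.6]
tool_rot: [2.222, 1.966, 0.224]
force: [4.1, -1.1, -0.0]
gripper_width: 14.1
gripper_force: 30.0
```

>>> drive_tool(
  rows=[
    {"x": 0,"y": -2.5,"z": 0,"wx": 0,"wy": 0,"wz": 0},
    {"x": 0,"y": -2.5,"z": 0,"wx": 0,"wy": 0,"wz": 0},
    {"x": 0,"y": 0,"z": 0,"wx": 0,"wy": 0,"wz": 0},
    {"x": 0,"y": 0,"z": 0,"wx": 0,"wy": 0,"wz": 0},
  ],
)

```text
clock: 10.53
position: [520.1, 247.4, 98.8]
tool_rot: [2.222, 1.966, 0.225]
force: [7.2, -0.8, 1.2]
gripper_width: 13.9
gripper_force: 30.0
```

```bash
python3 - <<'E'
from h import *
where()
a=plan(*tcp(-100,59,.22),1)
# rotate down about edge, 10 rows
for k in range(1,4):
    a=plan(*tcp(-100.5,60-1.0*k,.22-.22*k/3),4,*a)
E
```

```text
edge x -98.8 z 58.4 th 0.225 y 0.8 origin x -14.0 z 77.8 other rot [ 0.003 -0.   ] | far edge x 70.8 z 97.1 F [7.3 0.1 1.2] t 10.53
n 1 turn/row [ 0.0047 -0.0027 -0.0001] pos/row [-1.1 -0.7  0.2]
{"x":-0.8,"y":-0.9,"z":-0.5,"wx":0.005,"wy":-0.003,"wz":-0.000},
n 4 turn/row [0.0183 0.     0.    ] pos/row [ 0.6 -0.1 -1.5]
{"x":0.0,"y":0.2,"z":1.6,"wx":0.018,"wy":0.000,"wz":0.000},{"x":0.0,"y":0.2,"z":1.6,"wx":0.018,"wy":0.000,"wz":0.000},{"x":0.0,"y":0.3,"z":1.6,"wx":0.018,"wy":0.000,"wz":0.000},{"x":0.0,"y":0.3,"z":1.6,"wx":0.018,"wy":0.000,"wz":0.000},
n 4 turn/row [0.0183 0.     0.    ] pos/row [ 0.6 -0.1 -1.8]
{"x":-0.0,"y":0.3,"z":1.9,"wx":0.018,"wy":0.000,"wz":0.000},{"x":-0.0,"y":0.3,"z":1.9,"wx":0.018,"wy":0.000,"wz":0.000},{"x":-0.0,"y":0.4,"z":1.9,"wx":0.018,"wy":0.000,"wz":0.000},{"x":-0.0,"y":0.4,"z":1.8,"wx":0.018,"wy":0.000,"wz":0.000},
n 4 turn/row [0.0183 0.     0.    ] pos/row [ 0.4 -0.1 -1.8]
{"x":0.0,"y":0.3,"z":1.9,"wx":0.018,"wy":0.000,"wz":0.000},{"x":0.0,"y":0.4,"z":1.9,"wx":0.018,"wy":0.000,"wz":0.000},{"x":0.0,"y":0.4,"z":1.9,"wx":0.018,"wy":0.000,"wz":0.000},{"x":0.0,"y":0.4,"z":1.8,"wx":0.018,"wy":0.000,"wz":0.000},
```

>>> drive_tool(
  rows=[
    {"x": -0.5,"y": -2,"z": -0.6,"wx": 0.009,"wy": -0.003,"wz": 0},
    {"x": 0,"y": 0.2,"z": 1.6,"wx": 0.018,"wy": 0,"wz": 0},
    {"x": 0,"y": 0.2,"z": 1.6,"wx": 0.018,"wy": 0,"wz": 0},
    {"x": 0,"y": 0.3,"z": 1.6,"wx": 0.018,"wy": 0,"wz": 0},
    {"x": 0,"y": 0.3,"z": 1.6,"wx": 0.018,"wy": 0,"wz": 0},
  ],
)

```text
clock: 10.95
position: [520.2, 247.1, 92.5]
tool_rot: [2.271, 2.009, 0.144]
force: [5.5, 0.9, -2.6]
gripper_width: 13.6
gripper_force: 30.0
```

```bash
python3 - <<'E'
from h import *
where()
a=plan(*tcp(-100.5,58,.07),5)
plan(*tcp(-100.5,57,.0),4,*a)
E
```

```text
edge x -101.8 z 58.7 th 0.143 y 0.5 origin x -15.6 z 71.1 other rot [0. 0.] | far edge x 70.5 z 83.5 F [ 5.3  1.6 -2.6] t 10.95
n 5 turn/row [ 0.0145 -0.     -0.    ] pos/row [ 0.7 -0.2 -1.4]
{"x":-0.1,"y":0.5,"z":1.5,"wx":0.015,"wy":-0.000,"wz":-0.000},{"x":-0.1,"y":0.5,"z":1.5,"wx":0.015,"wy":-0.000,"wz":-0.000},{"x":-0.1,"y":0.5,"z":1.5,"wx":0.015,"wy":-0.000,"wz":-0.000},{"x":-0.1,"y":0.6,"z":1.4,"wx":0.015,"wy":-0.000,"wz":-0.000},{"x":-0.1,"y":0.6,"z":1.4,"wx":0.015,"wy":-0.000,"wz":-0.000},

n 4 turn/row [ 0.0175  0.     -0.    ] pos/row [ 0.4 -0.1 -1.8]
{"x":0.0,"y":0.3,"z":1.8,"wx":0.018,"wy":0.000,"wz":-0.000},{"x":0.0,"y":0.3,"z":1.8,"wx":0.018,"wy":0.000,"wz":-0.000},{"x":0.0,"y":0.4,"z":1.8,"wx":0.018,"wy":0.000,"wz":-0.000},{"x":0.0,"y":0.4,"z":1.8,"wx":0.018,"wy":0.000,"wz":-0.000},
```

>>> drive_tool(
  rows=[
    {"x": 0,"y": 0.3,"z": 1.5,"wx": 0.0145,"wy": 0,"wz": 0},
    {"x": 0,"y": 0.3,"z": 1.5,"wx": 0.0145,"wy": 0,"wz": 0},
    {"x": 0,"y": 0.3,"z": 1.5,"wx": 0.0145,"wy": 0,"wz": 0},
    {"x": 0,"y": 0.4,"z": 1.5,"wx": 0.0145,"wy": 0,"wz": 0},
    {"x": 0,"y": 0.4,"z": 1.5,"wx": 0.0145,"wy": 0,"wz": 0},
  ],
)

```text
clock: 11.37
position: [523.2, 246.9, 85.7]
tool_rot: [2.313, 2.046, 0.073]
force: [6.8, -0.1, 1.8]
gripper_width: 13.5
gripper_force: 30.0
```

>>> drive_tool(
  rows=[
    {"x": 0,"y": 0.3,"z": 1.8,"wx": 0.0175,"wy": 0,"wz": 0},
    {"x": 0,"y": 0.3,"z": 1.8,"wx": 0.0175,"wy": 0,"wz": 0},
    {"x": 0,"y": 0.4,"z": 1.8,"wx": 0.0175,"wy": 0,"wz": 0},
    {"x": 0,"y": 0.4,"z": 1.8,"wx": 0.0175,"wy": 0,"wz": 0},
  ],
)

```text
clock: 11.7
position: [524.9, 246.6, 78.6]
tool_rot: [2.353, 2.081, 0.002]
force: [6.8, -0.5, 1.7]
gripper_width: 13.7
gripper_force: 30.0
```

```bash
python3 - <<'E'
from h import *
where()
im,d,P2=cloud("wrist"); cv2.imwrite("pics/w5.png",im[...,::-1])
where()
z=P2[...,2]; a=np.radians(H); dx=P2[...,0]-C0[0]; dy=P2[...,1]-C0[1]; x=dx*np.cos(a)+dy*np.sin(a); y=-dx*np.sin(a)+dy*np.cos(a)
for k in range(-84,96,4):
    m=(x>k)&(x<k+4)&(y>20)&(y<50); print(k,np.median(z[m]).round(1) if m.any() else '',end='; ')
a=plan(*tcp(-87,55.5,0),5)
E
```

```text
edge x -100.9 z 57.0 th 0.001 y 0.5 origin x -13.9 z 57.1 other rot [0. 0.] | far edge x 73.1 z 57.1 F [6.8 0.4 1.7] t 11.70
edge x -100.8 z 56.7 th -0.000 y 0.3 origin x -13.8 z 56.6 other rot [0.    0.001] | far edge x 73.2 z 56.6 F [ 5.8 -0.5  0.8] t 11.75
-84 80.8; -80 200.6; -76 201.2; -72 201.5; -68 202.2; -64 202.2; -60 203.4; -56 211.4; -52 209.5; -48 209.3; -44 209.4; -40 209.3; -36 209.3; -32 209.4; -28 209.4; -24 206.9; -20 202.8; -16 202.8; -12 202.8; -8 207.4; -4 209.5; 0 209.5; 4 209.5; 8 209.5; 12 209.5; 16 209.5; 20 209.2; 24 202.2; 28 202.4; 32 202.4; 36 202.2; 40 201.4; 44 201.3; 48 201.0; 52 64.0; 56 63.8; 60 63.9; 64 64.2; 68 63.8; 72 63.2; 76 54.0; 80 79.9; 84 80.2; 88 80.8; 92 81.1; n 5 turn/row [-0.0001 -0.0001 -0.0001] pos/row [ 2.7 -0.4 -0.2]
{"x":-0.1,"y":2.8,"z":0.2,"wx":-0.000,"wy":-0.000,"wz":-0.000},{"x":-0.1,"y":2.8,"z":0.2,"wx":-0.000,"wy":-0.000,"wz":-0.000},{"x":-0.1,"y":2.8,"z":0.2,"wx":-0.000,"wy":-0.000,"wz":-0.000},{"x":-0.1,"y":2.8,"z":0.2,"wx":-0.000,"wy":-0.000,"wz":-0.000},{"x":-0.1,"y":2.8,"z":0.2,"wx":-0.000,"wy":-0.000,"wz":-0.000},
```

View pics/w5.png

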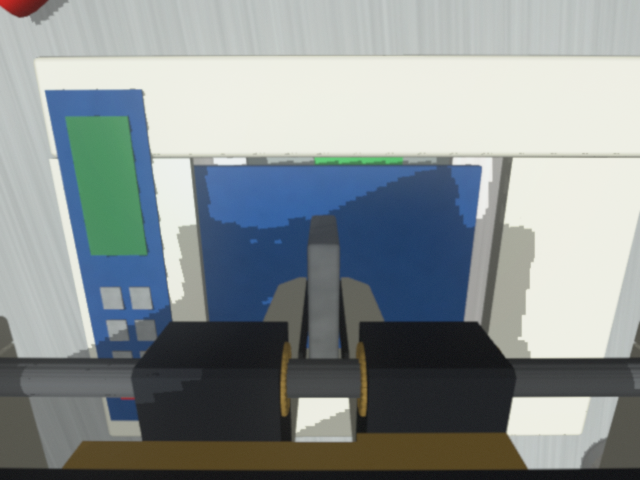

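The cover is flat inside the opening: its edge is at pixel x≈480, short of the +x rim at x≈505, with the other edge under the keypad rim. Now I'll slide it +x to centre and lower it.

>>> drive_tool(
  rows=[
    {"x": 0,"y": 2.7,"z": 0.3,"wx": 0,"wy": 0,"wz": 0},
    {"x": 0,"y": 2.7,"z": 0.3,"wx": 0,"wy": 0,"wz": 0},
    {"x": 0,"y": 2.7,"z": 0.3,"wx": 0,"wy": 0,"wz": 0},
    {"x": 0,"y": 2.7,"z": 0.3,"wx": 0,"wy": 0,"wz": 0},
    {"x": 0,"y": 0,"z": 0,"wx": 0,"wy": 0,"wz": 0},
  ],
)

```text
clock: 12.17
position: [534.6, 244.9, 76.4]
tool_rot: [-2.353, -2.081, 0.001]
force: [3.2, 0.9, -0.5]
gripper_width: 13.5
gripper_force: 30.0
```

>>> drive_tool(
  rows=[
    {"x": 0,"y": 1.2,"z": 0.5,"wx": 0,"wy": 0,"wz": 0},
    {"x": 0,"y": 1.2,"z": 0.5,"wx": 0,"wy": 0,"wz": 0},
    {"x": 0,"y": 0,"z": 0,"wx": 0,"wy": 0,"wz": 0},
    {"x": 0,"y": 0,"z": 0,"wx": 0,"wy": 0,"wz": 0},
  ],
)

```text
clock: 12.5
position: [536.3, 244.6, 75.2]
tool_rot: [-2.353, -2.081, 0.003]
force: [3.4, -0.1, -1.2]
gripper_width: 13.9
gripper_force: 30.0
```

```bash
python3 - <<'E'
from h import *
where(); optics.snapshot("top"); where()
a=plan(*tcp(-87,52.5,0),4)
E
```

```text
edge x -89.4 z 53.8 th -0.001 y -0.1 origin x -2.4 z 53.7 other rot [-0.001  0.   ] | far edge x 84.6 z 53.6 F [ 3.4  0.3 -1.2] t 12.50
edge x -89.4 z 53.8 th -0.001 y -0.1 origin x -2.4 z 53.7 other rot [-0.001  0.   ] | far edge x 84.6 z 53.6 F [ 3.4  0.7 -1.3] t 12.55
n 4 turn/row [-0.0003  0.0003 -0.0001] pos/row [ 0.6 -0.  -0.3]
{"x":0.0,"y":0.6,"z":0.3,"wx":-0.000,"wy":0.000,"wz":-0.000},{"x":0.0,"y":0.6,"z":0.3,"wx":-0.000,"wy":0.000,"wz":-0.000},{"x":0.0,"y":0.6,"z":0.3,"wx":-0.000,"wy":0.000,"wz":-0.000},{"x":0.0,"y":0.6,"z":0.3,"wx":-0.000,"wy":0.000,"wz":-0.000},
```

>>> drive_tool(
  rows=[
    {"x": 0,"y": 1,"z": 0.3,"wx": 0,"wy": 0,"wz": 0},
    {"x": 0,"y": 1,"z": 0.3,"wx": 0,"wy": 0,"wz": 0},
    {"x": 0,"y": 0,"z": 0.3,"wx": 0,"wy": 0,"wz": 0},
    {"x": 0,"y": 0,"z": 0,"wx": 0,"wy": 0,"wz": 0},
  ],
)

```text
clock: 12.88
position: [538.4, 244.2, 74.4]
tool_rot: [-2.353, -2.081, 0.003]
force: [2.7, 0.1, -1.4]
gripper_width: 13.6
gripper_force: 30.0
```

>>> drive_tool(
  rows=[
    {"x": 0,"y": 0,"z": 0.5,"wx": 0,"wy": 0,"wz": 0},
    {"x": 0,"y": 0,"z": 0.5,"wx": 0,"wy": 0,"wz": 0},
    {"x": 0,"y": 0,"z": 0,"wx": 0,"wy": 0,"wz": 0},
  ],
)

```text
clock: 13.13
position: [538.6, 244.3, 73.7]
tool_rot: [2.353, 2.081, -0.002]
force: [1.5, -0.4, -0.0]
gripper_width: 13.8
gripper_force: 30.0
```

```bash
python3 - <<'E'
from h import *
where()
E
```

```text
edge x -87.1 z 52.2 th -0.001 y -0.1 origin x -0.1 z 52.2 other rot [-0.001  0.   ] | far edge x 86.9 z 52.1 F [ 1.5 -0.2 -0. ] t 13.13
```

>>> drive_tool(
  rows=[
    {"x": 0,"y": 0,"z": 0.4,"wx": 0,"wy": 0,"wz": 0},
    {"x": 0,"y": 0,"z": 0.4,"wx": 0,"wy": 0,"wz": 0},
    {"x": 0,"y": 0,"z": 0,"wx": 0,"wy": 0,"wz": 0},
    {"x": 0,"y": 0,"z": 0,"wx": 0,"wy": 0,"wz": 0},
  ],
)

```text
clock: 13.47
position: [538.6, 244.3, 73.6]
tool_rot: [2.353, 2.081, -0.002]
force: [-1.5, -1.9, 7.5]
gripper_width: 14.0
gripper_force: 30.0
```

```bash
python3 - <<'E'
from h import *
where(); s=bot.get_state(); print(R.from_rotvec(s["tool_rot"]).inv().apply(s["ft_torque"]))
E
```

```text
edge x -87.1 z 52.2 th -0.001 y -0.1 origin x -0.1 z 52.1 other rot [-0.001  0.   ] | far edge x 86.9 z 52.1 F [-1.2 -2.   7.5] t 13.47
[ 0.26738323 -0.48344648 -0.03688135]
```

It's seated, with about 10 N down on the ledges. I'll press slightly more and hold.

>>> drive_tool(
  rows=[
    {"x": 0,"y": 0,"z": 0.3,"wx": 0,"wy": 0,"wz": 0},
    {"x": 0,"y": 0,"z": 0,"wx": 0,"wy": 0,"wz": 0},
    {"x": 0,"y": 0,"z": 0,"wx": 0,"wy": 0,"wz": 0},
    {"x": 0,"y": 0,"z": 0,"wx": 0,"wy": 0,"wz": 0},
  ],
)

```text
clock: 13.8
position: [538.6, 244.3, 73.6]
tool_rot: [2.353, 2.081, -0.002]
force: [-3.1, -2.6, 9.0]
gripper_width: 13.8
gripper_force: 30.0
```

```bash
python3 - <<'E'
from h import *
where(); s=bot.get_state(); print(R.from_rotvec(s["tool_rot"]).inv().apply(s["ft_torque"]))
im,d,P=cloud("wrist"); cv2.imwrite("pics/w6.png",im[...,::-1]); where()
z=P[...,2]; a=np.radians(H); dx=P[...,0]-C0[0]; dy=P[...,1]-C0[1]; x=dx*np.cos(a)+dy*np.sin(a); y=-dx*np.sin(a)+dy*np.cos(a)
i_=im.astype(int); b=(i_[...,2]>i_[...,0]*1.7+15)&(i_[...,2]>i_[...,1]*1.35)&(abs(z-59)<5)
for k in range(-84,88,6):
    m=(x>k)&(x<k+6)&b; print(k,m.sum(),np.median(z[m]).round(1) if m.any() else '',end='; ')
E
```

```text
edge x -87.1 z 52.2 th -0.001 y -0.1 origin x -0.1 z 52.1 other rot [-0.001  0.   ] | far edge x 86.9 z 52.1 F [-2.8 -2.9  9. ] t 13.80
[ 0.41523574 -0.60328739  0.02247426]
edge x -87.1 z 52.2 th -0.001 y -0.1 origin x -0.1 z 52.1 other rot [-0.001  0.   ] | far edge x 86.9 z 52.1 F [-2.5 -3.3  8.9] t 13.85
-84 508 58.6; -78 1522 58.7; -72 1578 58.7; -66 1587 58.6; -60 1585 58.7; -54 1602 58.7; -48 1582 58.7; -42 1590 58.7; -36 1433 58.7; -30 1252 58.7; -24 1190 58.7; -18 1161 58.7; -12 859 58.7; -6 529 58.7; 0 506 58.7; 6 866 58.7; 12 1165 58.7; 18 1201 58.8; 24 1258 58.7; 30 1439 58.7; 36 1585 58.7; 42 1523 58.7; 48 1461 58.7; 54 1416 58.7; 60 1358 58.8; 66 1311 58.7; 72 1495 58.8; 78 1484 58.8; 84 361 58.7;
```

View pics/w6.png

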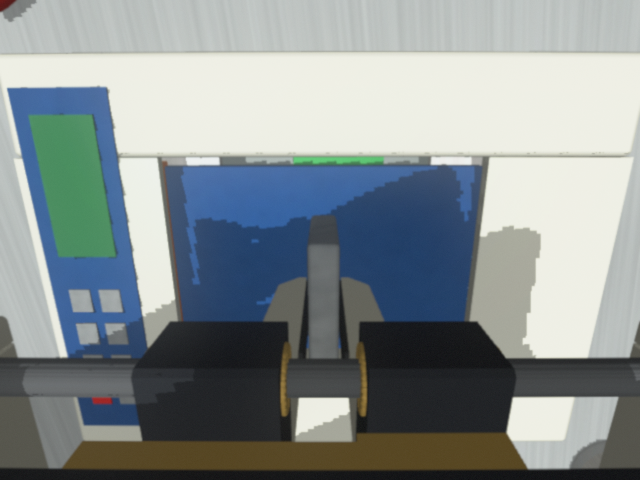

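The view shows the cover flat (58.7 all across), running under both rims with no gap at pixel x≈165 or x≈480, and side gap about even. I'll release it.

>>> drive_tool(
  rows=[
    {"x": 0,"y": 0,"z": 0,"wx": 0,"wy": 0,"wz": 0},
    {"x": 0,"y": 0,"z": 0,"wx": 0,"wy": 0,"wz": 0},
    {"x": 0,"y": 0,"z": 0,"wx": 0,"wy": 0,"wz": 0},
    {"x": 0,"y": 0,"z": 0,"wx": 0,"wy": 0,"wz": 0},
    {"x": 0,"y": 0,"z": 0,"wx": 0,"wy": 0,"wz": 0},
  ],
  fingers=60,
)

```text
clock: 14.27
position: [538.2, 244.3, 72.0]
tool_rot: [-2.353, -2.081, 0.003]
force: [0.2, 0.7, -0.4]
gripper_width: 41.9
gripper_force: 0.0
```

>>> drive_tool(
  rows=[
    {"x": 0,"y": 0,"z": -5,"wx": 0,"wy": 0,"wz": 0},
    {"x": 0,"y": 0,"z": -15,"wx": 0,"wy": 0,"wz": 0},
    {"x": 0,"y": 0,"z": -25,"wx": 0,"wy": 0,"wz": 0},
    {"x": 0,"y": 0,"z": -30,"wx": 0,"wy": 0,"wz": 0},
    {"x": 0,"y": 0,"z": -30,"wx": 0,"wy": 0,"wz": 0},
  ],
)

```text
clock: 14.68
position: [538.0, 244.2, 178.2]
tool_rot: [-2.353, -2.081, 0.004]
force: [0.2, -0.1, 0.1]
gripper_width: 55.7
gripper_force: 0.0
```

>>> drive_tool(
  rows=[
    {"x": -30,"y": 0,"z": -25,"wx": 0,"wy": 0,"wz": 0},
    {"x": -30,"y": 0,"z": -10,"wx": 0,"wy": 0,"wz": 0},
    {"x": -20,"y": 0,"z": 0,"wx": 0,"wy": 0,"wz": 0},
    {"x": 0,"y": 0,"z": 0,"wx": 0,"wy": 0,"wz": 0},
    {"x": 0,"y": 0,"z": 0,"wx": 0,"wy": 0,"wz": 0},
  ],
)

```text
clock: 15.1
position: [529.1, 164.4, 213.2]
tool_rot: [2.355, 2.079, -0.001]
force: [-0.4, -0.4, 0.1]
gripper_width: 55.7
gripper_force: 0.0
```

```bash
python3 - <<'E'
from h import *
im,d,P=cloud("wrist"); z=P[...,2]; a=np.radians(H); dx=P[...,0]-C0[0]; dy=P[...,1]-C0[1]; x=dx*np.cos(a)+dy*np.sin(a); y=-dx*np.sin(a)+dy*np.cos(a)
i_=im.astype(int); b=(i_[...,2]>i_[...,0]*1.7+15)&(i_[...,2]>i_[...,1]*1.35)&(abs(z-59)<5)&(abs(x)<90)&(abs(y)<70)
q=np.c_[x[b],y[b],z[b]]; print(np.percentile(q,[.5,50,99.5],axis=0).round(1))
A=np.c_[q[:,:2],np.ones(len(q))]; print("slope",np.linalg.lstsq(A,q[:,2],rcond=None)[0].round(4))
f=(abs(x)<25)&(abs(y)<45)&(abs(z-115)<5); F=np.c_[x[f],y[f]].astype(np.float32); print("fin",f.sum(),cv2.minAreaRect(F) if f.any() else '')
print(bot.get_state()["position"])
E
```

```text
[[-80.5 -55.4  56.8]
 [  0.4   4.8  58.8]
 [ 81.4  55.8  60.8]]
slope [6.0000e-04 1.9000e-03 5.8813e+01]
fin 1565 ((0.23560428619384766, -0.18234634399414062), (13.871627807617188, 58.67789840698242), 0.3122766613960266)
[528.88945467 165.14658449 212.60038357]
```

The cover is released and flat. Its fin is centred at (0.2, -0.2) mm and turned 0.3°, so I'll hand in.

```bash
python3 -c "
from station import ticket
print(ticket.finish_job())"
```

```text
the job is handed in; nothing more can be done
None
```

I refitted the cover: it lies flat on both ledges with its short edges under both rims, centred within about 0.5 mm, released and the arm clear; I handed the job in, and it returned no verdict.

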